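# Set the casting bars on the levelling plate with even lanes

### The arm

A 6-joint arm with a two-finger parallel gripper is mounted at the origin on the work surface. World frame = base frame: x ahead of the robot, y to its left, z up, the work surface at z = 0. Lengths are in mm, angles in rad, forces in N, time in s.
With the tool pointing down it reaches from about 375 to 900 mm from the base axis. Payload 3.1 kg.
Tool frame: the origin (TCP) lies at the very end of the fingers, on their centre line; the grasp point (between the pads) lies 19 mm behind it (bot.grasp_offset is the z of the grasp point in the tool frame, in mm); z points along the fingers, y is the direction in which the jaws open and shut (so a half turn about z gives the same grasp; the last joint's range is limited). The gripper opens to 85 mm and grips with 20 to 120 N. Pads are 22 mm wide; open, the fingers measure 114 mm over their backs; the gripper's body (76 mm by 85 mm) begins 54 mm behind the grasp point. The pads swing forward as they close: fully open they stand 13 mm farther back than shut.
Start: joints at [-1.46, 0.527, 1.433, -0, 1.181, -0.178], TCP at [178.624, -598.908, 231.31] pointing down, gripper open.
Joint ranges: [-3.08, 3.08], [-0.75, 2.2], [0.22, 2.44], [-1.43, 4.57], [0, 2.65], [-2.85, 2.85]. Speed limits (rad/s): [2.79, 2.79, 3.14, 3.14, 3.14, 3.14].

### API

Orientations are given as a 3x3 rotation matrix whose columns are the frame's x, y, z axes.
In Python, from bench import bot gives the robot as it stands.
- The arm moves only by the shell command python3 -m crank 'ROWS' [OPENING] [FORCE]. ROWS is JSON, a list of rows, each an object of numbers: "tx", "ty", "tz": the shift along the world's x, y, z in mm; "rx", "ry", "rz": the turn, a rotation vector about the world's x, y, z in rad. In form: [{"tx": .., "ty": .., "tz": .., "rx": .., "ry": .., "rz": ..}, ...]. A call has 1 to 5 rows; each row is the pose to reach, as a shift and turn from the pose commanded when the call began; what a row does not reach only later rows make up. A row lasts 1/12 s, in which the tool goes at most 41.7 mm and 7.16 degrees, less where a joint would pass 70% of its speed; a pose out of reach is approached as far as the arm can. A call with a gripper value outside its range is refused whole. OPENING is the opening, from 0 (shut) to 1 (fully open), set as the call begins (- or left out, the last holds). The fingers move at their own pace and stop on an object; FORCE is the grip in N (left out, the last holds). Time passes only in rows, so rows that repeat a pose let the fingers close. It gives the time, the measured TCP pose, the force and the opening at its end, in the units of the state.
- bot.observe(): the state, without advancing time (a new reading comes with each control period).
- bot.grab_frame(name): name is "scene" or "top" or "wrist"; returns a dict with "frame" (400x640x3 uint8, red, green, blue), "intrinsics" (3x3 intrinsics, pixels), "k1" (the pictures are not rectified: a ray, as slopes to the right and down, at radius r is drawn at 1 + k1 r^2 times it, then the intrinsics apply), "world_from_camera" (4x4, takes a point from camera to world coordinates); the wrist camera has in their place "hand_eye" (4x4, takes a point from camera to tool coordinates, whose origin is the TCP and whose axes are the flange's). Camera axes: x right, y up, looking along -z (the intrinsics and any distortion apply to the point x, -y, -z); pixel columns grow to the right and rows downward; lengths in mm; the calibration is good to about 2 mm. A picture is of the moment at which its call begins: read the wrist's pose just before it. There is no depth.
- bot.hand_in(): hands the job in, once; it reports no verdict.
The state is a dict: "clock": time; "joint_pos": joint angles; "joint_velocities": joint speeds; "joint_torque": joint torques, N m; "tcp_pos": TCP position; "tool_rot": TCP orientation; "ft_force": force on the tool from outside, world axes, zero at the start; "torque": the same for the moment, N m; "opening": finger opening in mm.
Only numpy, scipy, OpenCV 4.12 (cv2) and the standard library are available. Lean on these libraries where they do the work, as an engineer would, in place of code of your own. Each camera call takes 0.05 s, during which the arm holds its last target.

### The job

Set up the glass casting plate for pouring agar strips: lay the two brass bars on it, one after the other outwards from the fixed rail on the wide side of the plate, parallel to the rail and with their ends level with its ends. Set each lane with the blue spacer: stand it in the lane against the rail (then against the first bar), bring the next bar up to it, and lift it out again, so that both lanes are the spacer's thickness wide from end to end. Set the bars down gently on the glass, put the spacer back in its steel tray at the end, and do not disturb the bottle, the dish, the slide box or the Petri dishes.

Things in the scene. Friction and masses are not known exactly. Their poses are not given: they have to be found in the camera images.
- plate: Fixed levelling casting plate, 150 x 150 mm: aluminium frame on screw feet, with a greenish glass sheet 146 x 146 mm whose top is 30 mm above the bench. Origin: plate centre at bench height, z up. The fixed rail (rail) is bolted on near its -y edge. A bubble level (16 mm across, 6 mm tall) sits at x +60, y -60 mm. Place and yaw differ each time.
- rail (a point): Fixed dark steel rail on the glass: 64 mm long (x), 20 wide (y), 30 tall. Point: middle of its underside, on the glass. x along the rail, +y to the wide free side where the bars go, z up. Face to the lanes at y 10 mm; glass reaches to y 128, x +-73. Even lanes put the bars' centres at y 34 and 72, x 0; the spacer stands at y 15, then 53.
- bar_a: Brass casting bar with dark silicone sole: 64 mm long (x), 28 wide (y), 30 tall (z), 380 to 560 g; origin at the centre of its underside. Starts flat on the bench at varied yaw. Both bars are alike: either goes first, either way round. Gripped by its two ends (64 mm apart) its long sides stay free. Lying free on the glass it is shifted by 2 to 4 N.
- bar_b: The other brass bar, just like bar_a: 64 x 28 x 30 mm (its x, y, z), origin at the centre of its underside.
- spacer: Blue metal spacer, 10 mm thick (y) throughout, 80 g: a blade 60 mm long (x) and 30 tall, with a grip tab 30 mm long (x) on its middle from 30 to 57 mm height, which shows above bars and rail when it stands in a lane. Origin: centre of its underside. Starts standing on its 60 x 10 mm edge in the tray; can topple if knocked.
- tray: Shallow open steel tray, fixed: 136 (x) by 96 mm (y) outside, walls 3 mm thick and 12 mm high above the bench, floor 3 mm thick. Origin: centre of its underside, at bench height. Lies left or right of the plate. The spacer belongs in it, standing or lying.
- bottle: Bystander: amber glass bottle with blue cap, 60 mm across, 140 mm tall; origin at the centre of its underside. Stands upright, to be left alone.
- dish: Bystander: round steel dish, 84 mm across and 28 mm tall, with thin forceps in it that lean out over the rim towards the dish's +x to 62 mm from its centre and 54 mm height; origin at the centre of its underside. To be left alone.
- slidebox: Bystander: closed green and white slide box, 85 (x) by 105 (y) by 34 mm tall; origin at the centre of its underside. To be left alone.
- petri: Bystander: stack of three Petri dishes, clear with white lids, 93 mm across, 44 mm tall in all; origin at the centre of its underside. To be left alone.
Mind the look-alikes: they are no part of the job. Several things have the shape of the tray; the one meant has the colours described above.

How it is judged (in metres and radians):
On the way, in this order (a step that is already met when the one before it is completed fails the run):
1. The spacer stands on the glass in the first lane, between the rail and a bar laid up to it (bar within 2 mm of its place) (((y of bar_a in the frame of rail between 0.032 and 0.036 m and x of bar_a in the frame of rail between -0.005 and 0.005 m and angle between the x axis of bar_a and the x axis of rail, either way round below 0.04 rad and z of bar_a in the frame of rail between -0.003 and 0.003 m and angle between bar_a's own z axis and vertical below 0.05 rad and y of spacer in the frame of rail between 0.012 and 0.018 m and x of spacer in the frame of rail between -0.035 and 0.035 m and z of spacer in the frame of rail between -0.003 and 0.004 m and angle between spacer's own z axis and vertical below 0.15 rad) or (y of bar_b in the frame of rail between 0.032 and 0.036 m and x of bar_b in the frame of rail between -0.005 and 0.005 m and angle between the x axis of bar_b and the x axis of rail, either way round below 0.04 rad and z of bar_b in the frame of rail between -0.003 and 0.003 m and angle between bar_b's own z axis and vertical below 0.05 rad and y of spacer in the frame of rail between 0.012 and 0.018 m and x of spacer in the frame of rail between -0.035 and 0.035 m and z of spacer in the frame of rail between -0.003 and 0.004 m and angle between spacer's own z axis and vertical below 0.15 rad))), for 0.2 s.
2. The spacer stands on the glass in the second lane, between the first bar and the second bar laid up to it, the first lane still right (((y of bar_a in the frame of rail between 0.032 and 0.036 m and x of bar_a in the frame of rail between -0.005 and 0.005 m and angle between the x axis of bar_a and the x axis of rail, either way round below 0.04 rad and z of bar_a in the frame of rail between -0.003 and 0.003 m and angle between each of bar_a, bar_b's own z axis and vertical below 0.05 rad and horizontal distance between bar_b and bar_a between 0.036 and 0.0402 m and y of bar_b in the frame of rail above 0.055 m and x of bar_b in the frame of rail between -0.005 and 0.005 m and angle between the x axis of bar_b and the x axis of bar_a, either way round below 0.04 rad and z of bar_b in the frame of rail between -0.003 and 0.003 m and y of spacer in the frame of rail between 0.0485 and 0.0575 m and x of spacer in the frame of rail between -0.035 and 0.035 m and z of spacer in the frame of rail between -0.003 and 0.004 m and angle between spacer's own z axis and vertical below 0.15 rad) or (y of bar_b in the frame of rail between 0.032 and 0.036 m and x of bar_b in the frame of rail between -0.005 and 0.005 m and angle between the x axis of bar_b and the x axis of rail, either way round below 0.04 rad and z of bar_b in the frame of rail between -0.003 and 0.003 m and angle between each of bar_b, bar_a's own z axis and vertical below 0.05 rad and horizontal distance between bar_a and bar_b between 0.036 and 0.0402 m and y of bar_a in the frame of rail above 0.055 m and x of bar_a in the frame of rail between -0.005 and 0.005 m and angle between the x axis of bar_a and the x axis of bar_b, either way round below 0.04 rad and z of bar_a in the frame of rail between -0.003 and 0.003 m and y of spacer in the frame of rail between 0.0485 and 0.0575 m and x of spacer in the frame of rail between -0.035 and 0.035 m and z of spacer in the frame of rail between -0.003 and 0.004 m and angle between spacer's own z axis and vertical below 0.15 rad))), for 0.2 s.
At the end, for the whole second after the job is handed in: Both bars lie on the glass on the wide side of the rail; both lanes 10 mm wide within 2 mm, bars parallel to their neighbour within 0.04 rad, ends level with the rail within 5 mm; the spacer rests in its tray, standing or lying; bars and spacer at rest (((y of bar_a in the frame of rail between 0.032 and 0.036 m and x of bar_a in the frame of rail between -0.005 and 0.005 m and angle between the x axis of bar_a and the x axis of rail, either way round below 0.04 rad and z of bar_a in the frame of rail between -0.003 and 0.003 m and angle between each of bar_a, bar_b's own z axis and vertical below 0.05 rad and horizontal distance between bar_b and bar_a between 0.036 and 0.0402 m and y of bar_b in the frame of rail above 0.055 m and x of bar_b in the frame of rail between -0.005 and 0.005 m and angle between the x axis of bar_b and the x axis of bar_a, either way round below 0.04 rad and z of bar_b in the frame of rail between -0.003 and 0.003 m) or (y of bar_b in the frame of rail between 0.032 and 0.036 m and x of bar_b in the frame of rail between -0.005 and 0.005 m and angle between the x axis of bar_b and the x axis of rail, either way round below 0.04 rad and z of bar_b in the frame of rail between -0.003 and 0.003 m and angle between each of bar_b, bar_a's own z axis and vertical below 0.05 rad and horizontal distance between bar_a and bar_b between 0.036 and 0.0402 m and y of bar_a in the frame of rail above 0.055 m and x of bar_a in the frame of rail between -0.005 and 0.005 m and angle between the x axis of bar_a and the x axis of bar_b, either way round below 0.04 rad and z of bar_a in the frame of rail between -0.003 and 0.003 m)) and x of spacer in the frame of tray between -0.06 and 0.06 m and y of spacer in the frame of tray between -0.042 and 0.042 m and z of spacer in the frame of tray between -0.001 and 0.016 m and linear speed of each of bar_a, bar_b, spacer below 0.02 m/s); the robot touches nothing.
It fails at once if the amber bottle is moved more than 12 mm or tipped (distance of bottle from where it was at the start of the episode above 0.012 m or angle between bottle's own z axis and vertical above 0.25 rad).
It fails at once if the steel dish with the forceps is moved more than 12 mm or tipped (distance of dish from where it was at the start of the episode above 0.012 m or angle between dish's own z axis and vertical above 0.25 rad).
It fails at once if the slide box is moved more than 12 mm or tipped (distance of slidebox from where it was at the start of the episode above 0.012 m or angle between slidebox's own z axis and vertical above 0.25 rad).
It fails at once if the stack of Petri dishes is moved more than 12 mm or tipped (distance of petri from where it was at the start of the episode above 0.012 m or angle between petri's own z axis and vertical above 0.25 rad).
It fails at once if a bar is dropped or banged onto the glass plate (faster than 0.3 m/s within 12 mm of the glass) ((x of bar_a in the frame of plate between -0.09 and 0.09 m and y of bar_a in the frame of plate between -0.09 and 0.09 m and z of bar_a in the frame of rail between -0.01 and 0.012 m and linear speed of bar_a above 0.3 m/s) or (x of bar_b in the frame of plate between -0.09 and 0.09 m and y of bar_b in the frame of plate between -0.09 and 0.09 m and z of bar_b in the frame of rail between -0.01 and 0.012 m and linear speed of bar_b above 0.3 m/s)).
It also fails if it takes over 72 s, if anything falls off the work surface, if the arm or the gripper's body presses on something with over 40 N, if the wrist force passes 120 N, or if a joint passes its speed limit or range.

## Working session

There is one attempt and no reset: what is moved stays moved. The work goes in short steps, Python scripts to look and compute and a shell command to move; the robot and the scene stay as the last step left them, time stands still between calls to the robot, and variables do not carry over. Pictures are saved under pics/ and viewed, and the job is handed in when it is done.

```bash
ls; mkdir -p pics; python3 - <<'E'
from bench import bot
import cv2,json
s=bot.observe(); print({k:(v if not hasattr(v,'tolist') else v.tolist()) for k,v in s.items()}); print(bot.grasp_offset)
for n in ["scene","top","wrist"]:
    g=bot.grab_frame(n); cv2.imwrite(f"pics/{n}0.png",g["frame"][:,:,::-1])
    print(n,g["intrinsics"],g["k1"],g.get("world_from_camera"),g.get("hand_eye"))
E
```

```text
pics
{'clock': 0.0, 'joint_pos': [-1.4595263370105087, 0.5284477964613469, 1.4338964526520355, -8.30687131704081e-06, 1.181374719636984, -0.1785095898105814], 'joint_velocities': [0.0002935056943959109, 0.0005050419533946701, -0.0013260613365827009, -0.00015460472615164627, 0.0010678764119159186, 0.000950079043028043], 'joint_torque': [-0.0009815709563554265, -44.23529863357544, -17.802831530570984, -0.00019100436475127935, 0.008599062566645443, -6.4375721819942555e-06], 'tcp_pos': [178.5288234663693, -598.223568591377, 230.34675019374873], 'tool_rot': [[0.9583060235419517, 0.2857437765409622, -0.00024374437613994653], [0.28574364095165433, -0.9583037669750959, 0.0021123108279022507], [0.00036999851935927435, -0.0020938885954714112, -0.9999977393632675]], 'ft_force': [-0.48089921423490795, 0.11917460919937647, 0.0101663664117256], 'torque': [-0.03953060923917102, -0.005864319276277702, -0.003520679575180433], 'opening': 85.56061398925863}
-18.700000000000003
scene [[403.11930643   0.         321.37065169]
 [  0.         403.11930643 203.43833063]
 [  0.           0.           1.     
[... 454 characters left out ...]
 5.35874275e-03  9.96906180e-01 -7.84178091e-02  3.92198901e+02]
 [-9.99962879e-01  4.81300453e-03 -7.14671679e-03  7.67627498e+01]
 [-6.74718086e-03  7.84531956e-02  9.96894965e-01  1.59569157e+03]
 [ 0.00000000e+00  0.00000000e+00  0.00000000e+00  1.00000000e+00]] None
wrist [[346.661555     0.         315.76189941]
 [  0.         346.661555   202.18068498]
 [  0.           0.           1.        ]] -0.055820769915879746 None [[ 7.07766529e-04  9.52055330e-01  3.05925069e-01  7.73139550e+01]
 [ 9.99999446e-01 -4.35369935e-04 -9.58633013e-04 -1.18023685e+00]
 [-7.79481092e-04  3.05925577e-01 -9.52055111e-01 -1.42961070e+02]
 [ 0.00000000e+00  0.00000000e+00  0.00000000e+00  1.00000000e+00]]
```

View pics/scene0.png

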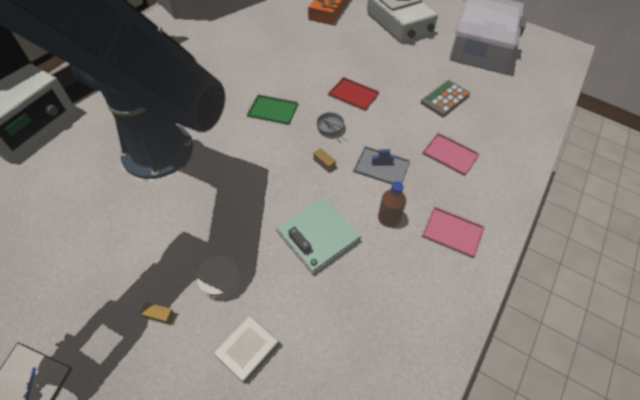

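View pics/top0.png

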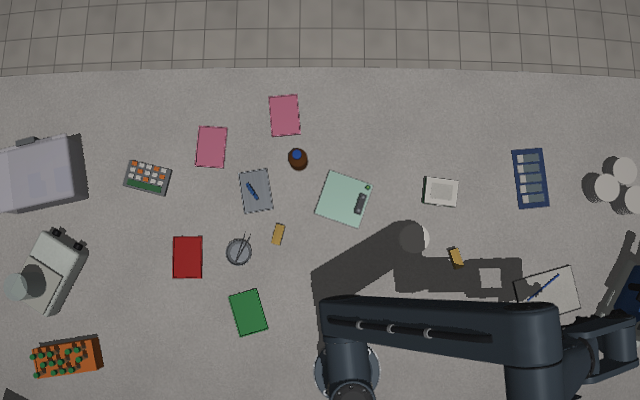

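View pics/wrist0.png

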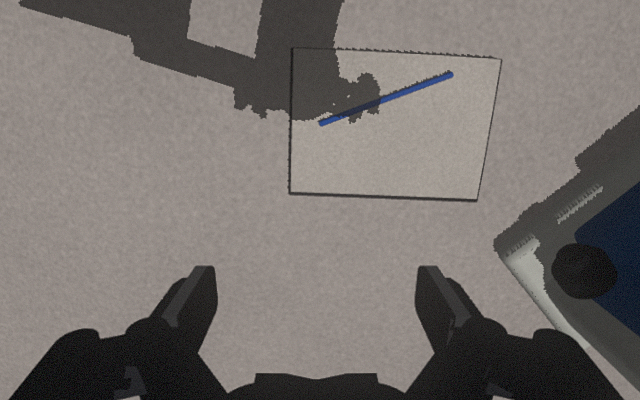

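```bash
cat > h.py <<'E'
import numpy as np, cv2
from bench import bot
def look(n,name=None):
    s=bot.observe(); g=bot.grab_frame(n); im=g["frame"]
    if n=="wrist":
        T=np.eye(4);T[:3,:3]=np.array(s["tool_rot"]);T[:3,3]=s["tcp_pos"]
        W=T@np.array(g["hand_eye"])
    else: W=np.array(g["world_from_camera"])
    if name: cv2.imwrite(f"pics/{name}.png",im[:,:,::-1])
    return im,(np.array(g["intrinsics"]),g["k1"],W)
def rays(cal,px):
    K,k1,W=cal; px=np.atleast_2d(np.float64(px))
    u=cv2.undistortPoints(px[:,None,:],K,np.array([k1,0,0,0.]),None,None,None,).reshape(-1,2)
    d=np.c_[u[:,0],-u[:,1],-np.ones(len(u))]@W[:3,:3].T
    return W[:3,3],d
def plane(cal,px,z):
    o,d=rays(cal,px); return o+d*((z-o[2])/d[:,2])[:,None]
def proj(cal,P):
    K,k1,W=cal; p=(np.atleast_2d(P)-W[:3,3])@W[:3,:3]
    x=np.c_[p[:,0]/-p[:,2],-p[:,1]/-p[:,2]]; r=(x**2).sum(1,keepdims=True); x=x*(1+k1*r)
    return x@K[:2,:2].T+K[:2,2]
E
python3 - <<'E'
from h import *
im,cal=look("top")
c=im[80:330,100:520]; cv2.imwrite("pics/topz.png",cv2.resize(c[:, :,::-1],None,fx=1.9,fy=1.9,interpolation=cv2.INTER_CUBIC))
hsv=cv2.cvtColor(im,cv2.COLOR_RGB2HSV)
def blobs(m,z,lab,mn=15):
    for c in cv2.findContours(m,0,1)[0]:
        if cv2.contourArea(c)>mn:
            r=cv2.minAreaRect(c);b=cv2.boxPoints(r);P=plane(cal,b,z);print(lab,np.round(r[0]),np.round(plane(cal,[r[0]],z)[0]),"box",np.round(P[:,:2]).tolist())
blobs(cv2.inRange(hsv,(14,110,70),(28,255,255)),30,"brass")
blobs(cv2.inRange(hsv,(70,25,120),(95,110,255)),30,"glass")
blobs(cv2.inRange(hsv,(108,100,40),(122,255,255)),50,"blue")
for n,p,z in [("dish",(239,252),28),("rail",(360,203),60),("bubble",(367,187),36),("tray",(256,190),10),("bottle",(297,155),140),("sbox",(440,192),34)]: print(n,np.round(plane(cal,[p],z)[0]))
E
```

```text
brass [456. 257.] [ 367. -346.   30.] box [[389.0, -324.0], [398.0, -349.0], [345.0, -368.0], [336.0, -342.0]]
brass [277. 234.] [439. 223.  30.] box [[413.0, 244.0], [473.0, 230.0], [466.0, 202.0], [406.0, 216.0]]
glass [343. 199.] [552.  15.  30.] box [[508.0, 107.0], [645.0, 60.0], [597.0, -78.0], [460.0, -30.0]]
blue [631. 301.] [ 217. -943.   50.] box [[191.0, -895.0], [260.0, -913.0], [243.0, -991.0], [173.0, -973.0]]
blue [543. 287.] [ 271. -626.   50.] box [[233.0, -572.0], [313.0, -677.0], [309.0, -680.0], [229.0, -576.0]]
blue [638. 276.] [ 298. -969.   50.] box [[280.0, -939.0], [329.0, -974.0], [317.0, -998.0], [267.0, -964.0]]
blue [251. 191.] [573. 305.  50.] box [[594.0, 326.0], [600.0, 317.0], [552.0, 284.0], [546.0, 292.0]]
blue [296. 154.] [691. 165.  50.] box [[704.0, 178.0], [704.0, 153.0], [679.0, 153.0], [679.0, 178.0]]
blue [530. 178.] [ 622. -590.   50.] box [[710.0, -529.0], [726.0, -634.0], [534.0, -652.0], [521.0, -548.0]]
dish [381. 345.  28.]
rail [536. -36.  60.]
bubble [589. -60.  36.]
tray [581. 296.  10.]
bottle [671. 157. 140.]
sbox [ 575. -295.   34.]
```

View pics/topz.png

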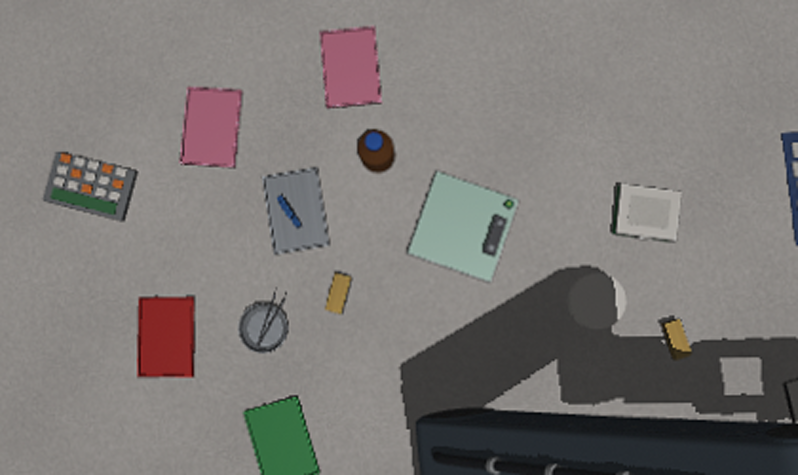

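```bash

python3 -m crank '[{"tx":22,"ty":35,"rz":0.06},{"tx":44,"ty":70,"rz":0.12},{"tx":66,"ty":105,"rz":0.18},{"tx":88,"ty":140,"rz":0.24},{"tx":110,"ty":175,"rz":0.3}]'
python3 -m crank '[{"tx":22,"ty":35,"rz":0.06},{"tx":44,"ty":70,"rz":0.12},{"tx":66,"ty":105,"rz":0.18},{"tx":88,"ty":140,"rz":0.24},{"tx":110,"ty":175,"rz":0.3}]'
python3 -m crank '[{"tx":22,"ty":35,"rz":0.06},{"tx":44,"ty":70,"rz":0.12},{"tx":66,"ty":105,"rz":0.18},{"tx":88,"ty":140,"rz":0.24},{"tx":110,"ty":175,"rz":0.3}]'
python3 -m crank '[{"tx":22,"ty":35,"rz":0.05},{"tx":40,"ty":60,"rz":0.05},{"tx":40,"ty":60,"rz":0.05},{"tx":40,"ty":60,"rz":0.05}]'
python3 - <<'E'
from h import *
im,cal=look("wrist","w1")
s=bot.observe();print(s["tcp_pos"],s["tool_rot"],s["joint_pos"])
E
```

```text
[ 178.55540012 -598.58450769  230.8357845 ] [[ 9.58329655e-01  2.85664601e-01 -9.18483266e-05]
 [ 2.85664537e-01 -9.58329101e-01  1.05231445e-03]
 [ 2.12588063e-04 -1.03470195e-03 -9.99999442e-01]] [-1.45956460e+00  5.27975792e-01  1.43327114e+00  2.75945734e-05
  1.18140173e+00 -1.78478669e-01]schema error: expected keys tx, ty, tz, rx, ry, rz
schema error: expected keys tx, ty, tz, rx, ry, rz
schema error: expected keys tx, ty, tz, rx, ry, rz
schema error: expected keys tx, ty, tz, rx, ry, rz
```

View pics/w1.png

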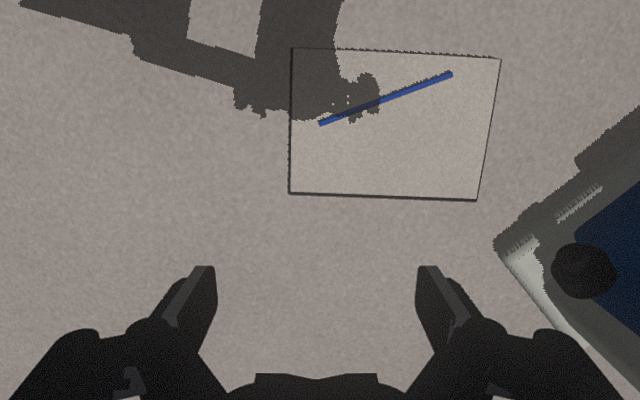

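All six keys are needed in each row.

```bash

python3 -m crank '[{"tx":22,"ty":35,"tz":0,"rx":0,"ry":0,"rz":0.06},{"tx":44,"ty":70,"tz":0,"rx":0,"ry":0,"rz":0.12},{"tx":66,"ty":105,"tz":0,"rx":0,"ry":0,"rz":0.18},{"tx":88,"ty":140,"tz":0,"rx":0,"ry":0,"rz":0.24},{"tx":110,"ty":175,"tz":0,"rx":0,"ry":0,"rz":0.3}]'
python3 -m crank '[{"tx":22,"ty":35,"tz":0,"rx":0,"ry":0,"rz":0.06},{"tx":44,"ty":70,"tz":0,"rx":0,"ry":0,"rz":0.12},{"tx":66,"ty":105,"tz":0,"rx":0,"ry":0,"rz":0.18},{"tx":88,"ty":140,"tz":0,"rx":0,"ry":0,"rz":0.24},{"tx":110,"ty":175,"tz":0,"rx":0,"ry":0,"rz":0.3}]'
python3 -m crank '[{"tx":22,"ty":35,"tz":0,"rx":0,"ry":0,"rz":0.06},{"tx":44,"ty":70,"tz":0,"rx":0,"ry":0,"rz":0.12},{"tx":66,"ty":105,"tz":0,"rx":0,"ry":0,"rz":0.18},{"tx":88,"ty":140,"tz":0,"rx":0,"ry":0,"rz":0.24},{"tx":110,"ty":175,"tz":0,"rx":0,"ry":0,"rz":0.3}]'
python3 -m crank '[{"tx":22,"ty":35,"tz":0,"rx":0,"ry":0,"rz":0.05},{"tx":40,"ty":60,"tz":0,"rx":0,"ry":0,"rz":0.05},{"tx":40,"ty":60,"tz":0,"rx":0,"ry":0,"rz":0.05},{"tx":40,"ty":60,"tz":0,"rx":0,"ry":0,"rz":0.05}]'
python3 - <<'E'
from h import *
im,cal=look("wrist","w2")
s=bot.observe();print(s["tcp_pos"],s["tool_rot"],s["joint_pos"])
E
```

```text
clock: 0.67
tcp_pos: [289.2, -422.2, 231.2]
tool_rot: [[0.83, 0.558, 0.0], [0.558, -0.83, 0.0], [0.0, -0.0, -1.0]]
ft_force: [1.5, -0.1, 0.7]
opening: 85.4
clock: 1.08
tcp_pos: [399.3, -247.2, 231.5]
tool_rot: [[0.628, 0.779, 0.0], [0.779, -0.628, -0.0], [-0.0, 0.0, -1.0]]
ft_force: [1.3, -0.0, 0.0]
opening: 85.1
clock: 1.5
tcp_pos: [509.4, -71.9, 231.5]
tool_rot: [[0.369, 0.929, 0.0], [0.929, -0.369, -0.0], [-0.0, 0.0, -1.0]]
ft_force: [0.3, -0.4, 0.5]
opening: 85.4
clock: 1.83
tcp_pos: [549.1, -12.4, 231.1]
tool_rot: [[0.322, 0.947, -0.0], [0.947, -0.322, -0.0], [-0.0, -0.0, -1.0]]
ft_force: [-1.2, -0.0, -0.3]
opening: 85.5
[548.29909224 -13.49669391 231.00788392] [[ 3.23419555e-01  9.46255112e-01 -1.02659014e-03]
 [ 9.46255469e-01 -3.23420003e-01 -2.99916866e-04]
 [-6.15817652e-04 -8.74417551e-04 -9.99999428e-01]] [-2.28111600e-01  4.25425246e-01  1.62535374e+00 -5.90804137e-04
  1.09174591e+00  1.01502343e-01]
```

View pics/w2.png

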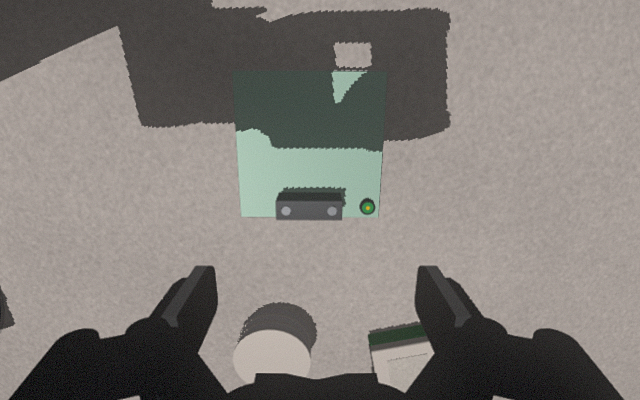

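```bash
python3 - <<'E'
import cv2
im=cv2.imread("pics/w2.png")[60:240,220:400]
cv2.imwrite("pics/w2z.png",cv2.resize(im[110:170,10:175],None,fx=4.8,fy=4.8,interpolation=cv2.INTER_NEAREST))
E
```

```text
(no output)
```

View pics/w2z.png

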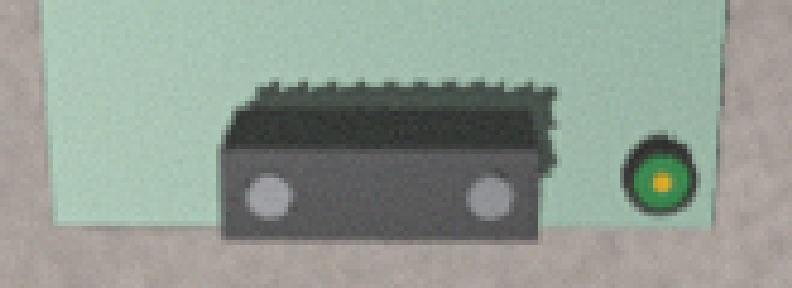

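```bash
python3 - <<'E'
from h import *
# cal rebuilt from state (arm hasn't moved)
s=bot.observe(); im,cal=look("wrist")
z=lambda pts:np.array([((x)/4.8-0.5+230,(y)/4.8-0.5+170) for x,y in pts])
r=plane(cal,z([(222,149),(538,149),(538,239),(222,239)]),60); print(r.round(1))
c=r.mean(0); ax=(r[1]-r[0]+r[2]-r[3]); print("rail",c.round(1),np.arctan2(ax[1],ax[0]), np.linalg.norm(r[1]-r[0]),np.linalg.norm(r[0]-r[3]))
# glass region corners
m=cv2.inRange(cv2.cvtColor(im,cv2.COLOR_RGB2HSV),(65,40,40),(95,120,255))
m=cv2.morphologyEx(m,cv2.MORPH_CLOSE,np.ones((5,5)))
cc=max(cv2.findContours(m,0,1)[0],key=cv2.contourArea); h=cv2.approxPolyDP(cv2.convexHull(cc),4,True)[:,0]
P=plane(cal,h,30);print(h.tolist(),P.round(1).tolist())
b=plane(cal,z([(661,182)]),36);print("bubble",b)
E
```

```text
[[504.1 -20.5  60. ]
 [563.4 -40.7  60. ]
 [557.7 -58.8  60. ]
 [497.4 -38.3  60. ]]
rail [530.6 -39.6  60. ] -0.3285314729428698 62.58717467026818 19.053189322794918
[[378, 214], [347, 214], [298, 190], [237, 129], [234, 72], [384, 70]] [[594.5, -77.1, 30.0], [563.5, -66.5, 30.0], [523.4, -25.1, 30.0], [487.7, 52.8, 30.0], [505.3, 102.9, 30.0], [639.0, 59.1, 30.0]]
bubble [[585.47852353 -64.13348302  36.        ]]
```

```bash

python3 -m crank '[{"tx":3,"ty":39,"tz":0,"rx":0,"ry":0,"rz":0.12},{"tx":6,"ty":78,"tz":0,"rx":0,"ry":0,"rz":0.24},{"tx":9,"ty":117,"tz":0,"rx":0,"ry":0,"rz":0.36},{"tx":12,"ty":156,"tz":0,"rx":0,"ry":0,"rz":0.48},{"tx":15,"ty":195,"tz":0,"rx":0,"ry":0,"rz":0.6}]'
python3 -m crank '[{"tx":0,"ty":39,"tz":-15,"rx":0,"ry":0,"rz":0.12},{"tx":0,"ty":78,"tz":-30,"rx":0,"ry":0,"rz":0.24},{"tx":0,"ty":110,"tz":-45,"rx":0,"ry":0,"rz":0.33},{"tx":0,"ty":110,"tz":-45,"rx":0,"ry":0,"rz":0.33},{"tx":0,"ty":110,"tz":-45,"rx":0,"ry":0,"rz":0.33}]'
python3 - <<'E'
from h import *
im,cal=look("wrist","w3")
s=bot.observe();print(s["tcp_pos"],s["tool_rot"],s["joint_pos"])
hsv=cv2.cvtColor(im,cv2.COLOR_RGB2HSV)
m=cv2.inRange(hsv,(105,90,25),(125,255,255))
for c in cv2.findContours(m,0,1)[0]:
    if cv2.contourArea(c)>30: print(cv2.boundingRect(c),cv2.contourArea(c),cv2.approxPolyDP(cv2.convexHull(c),2,True)[:,0].tolist())
E
```

```text
clock: 2.35
tcp_pos: [563.3, 180.6, 231.4]
tool_rot: [[-0.268, 0.963, -0.001], [0.963, 0.268, -0.0], [-0.0, -0.001, -1.0]]
ft_force: [2.0, -0.5, 0.6]
opening: 85.3
clock: 2.77
tcp_pos: [562.6, 290.6, 185.0]
tool_rot: [[-0.564, 0.826, -0.003], [0.826, 0.564, -0.001], [0.0, -0.003, -1.0]]
ft_force: [-0.3, -1.0, 0.8]
opening: 85.4
[563.41310673 289.64835394 185.88390256] [[-5.62580850e-01  8.26741232e-01 -1.31239035e-03]
 [ 8.26742206e-01  5.62579449e-01 -1.29944677e-03]
 [-3.35982379e-04 -1.81605236e-03 -9.99998295e-01]] [ 2.99142920e-01  5.90710311e-01  1.45295906e+00 -9.59558883e-04
  1.09956053e+00 -2.97924692e-01]
(305, 166, 68, 25) 1316.5 [[372, 172], [372, 181], [358, 190], [323, 190], [305, 181], [306, 166], [366, 166]]
```

View pics/w3.png

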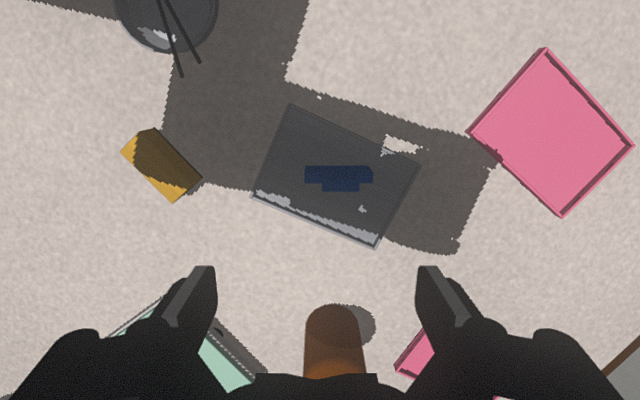

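```bash
python3 - <<'E'
import cv2,numpy as np
im=cv2.imread("pics/w3.png")[155:200,290:390]
cv2.imwrite("pics/w3z.png",np.clip(cv2.resize(im,None,fx=8,fy=8,interpolation=cv2.INTER_NEAREST)*2.2,0,255).astype(np.uint8))
E
```

```text
(no output)
```

View pics/w3z.png

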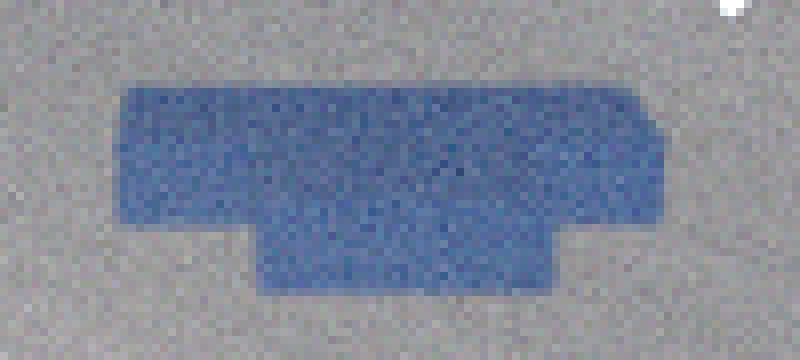

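```bash
python3 - <<'E'
from h import *
im,cal=look("wrist")
R=np.array(bot.observe()["tool_rot"])
a=plane(cal,[(321.5,191),(358.9,191)],60); b=plane(cal,[(304.5,182.5),(372.5,182.5)],33)
print(a,b,np.linalg.norm(a[1]-a[0]),np.linalg.norm(b[1]-b[0]))
ca=a.mean(0)+R[:,0]*5; cb=b.mean(0)+R[:,0]*5; print(ca,cb,np.arctan2(R[1,1],R[0,1]))
print("delta",ca[:2]-np.array(bot.observe()["tcp_pos"])[:2], "tray",plane(cal,[(288,104),(419,164),(376,246),(252,196)],12))
E
```

```text
[[565.02159892 293.92916528  60.        ]
 [589.95380618 310.94848351  60.        ]] [[552.95464531 285.71977414  33.        ]
 [602.46630085 319.52639439  33.        ]] 30.187284606724294 59.952411187211915
[574.6793356  306.57561857  59.99700597] [574.90210613 306.75987844  32.99700597] 0.5964067438081491
delta [10.72557147 17.41718883] tray [[503.56319444 332.16676751  12.        ]
 [633.62284566 355.76811073  12.        ]
 [651.16969288 266.51513587  12.        ]
 [521.29084931 241.37317441  12.        ]]
```

```bash

python3 -m crank '[{"tx":11,"ty":17,"tz":-25,"rx":0,"ry":0,"rz":0},{"tx":11,"ty":17,"tz":-60,"rx":0,"ry":0,"rz":0},{"tx":11,"ty":17,"tz":-95,"rx":0,"ry":0,"rz":0},{"tx":11,"ty":17,"tz":-95,"rx":0,"ry":0,"rz":0}]' 0.6 30
python3 - <<'E'
from h import *
im,cal=look("wrist","w4")
s=bot.observe();print(s["tcp_pos"],s["opening"])
E
```

```text
clock: 3.2
tcp_pos: [570.8, 304.0, 85.4]
tool_rot: [[-0.561, 0.828, -0.012], [0.828, 0.561, -0.005], [0.003, -0.013, -1.0]]
ft_force: [-0.9, -0.9, -1.4]
opening: 50.9
[572.46369552 304.8805606   88.49655182] 51.03619717859263
```

View pics/w4.png

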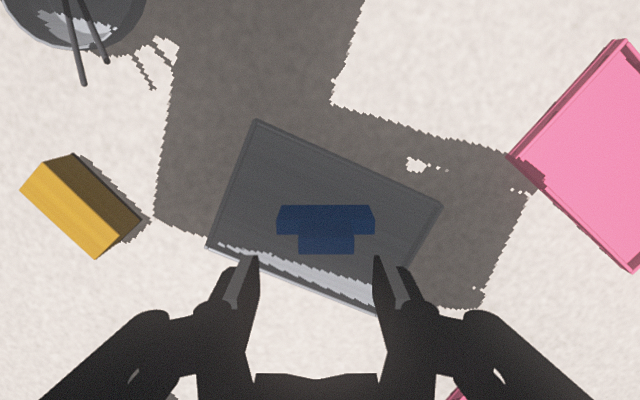

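```bash

python3 -m crank '[{"tx":0,"ty":0,"tz":-15,"rx":0,"ry":0,"rz":0},{"tx":0,"ty":0,"tz":-15,"rx":0,"ry":0,"rz":0},{"tx":0,"ty":0,"tz":-15,"rx":0,"ry":0,"rz":0}]'
python3 - <<'E'
from h import *
im,cal=look("wrist","w5")
s=bot.observe();R=np.array(s["tool_rot"]);print(s["tcp_pos"],s["opening"],R.round(4).tolist())
hsv=cv2.cvtColor(im,cv2.COLOR_RGB2HSV)
m=cv2.inRange(hsv,(105,90,25),(125,255,255))
c=max(cv2.findContours(m,0,1)[0],key=cv2.contourArea); x,y,w,h=cv2.boundingRect(c); print(x,y,w,h)
bot_=m[y+h-6]; xs=np.where(bot_[x:x+w])[0]+x; print(xs.min(),xs.max())
a=plane(cal,[(xs.min()-.5,y+h-.5),(xs.max()+.5,y+h-.5)],60); ca=a.mean(0)+R[:,0]*5; print(a,ca,"d",ca-np.array(s["tcp_pos"]))
E
```

```text
clock: 3.5
tcp_pos: [575.8, 307.2, 78.5]
tool_rot: [[-0.562, 0.827, 0.002], [0.827, 0.562, 0.001], [-0.001, 0.002, -1.0]]
ft_force: [0.2, -0.0, -0.4]
opening: 51.5
[576.13891753 307.62756502  78.83897001] 51.363271107414974 [[-0.5627, 0.8267, 0.0032], [0.8267, 0.5627, 0.001], [-0.001, 0.0032, -1.0]]
263 207 102 52
286 342
[[563.94608745 295.78516612  60.        ]
 [588.33933851 312.3643258   60.        ]] [573.32944358 308.20820594  59.99511948] d [ -2.80947396   0.58064093 -18.84385053]
```

```bash

python3 -m crank '[{"tx":-2,"ty":0,"tz":-20,"rx":0,"ry":0,"rz":0},{"tx":-2,"ty":0,"tz":-35,"rx":0,"ry":0,"rz":0},{"tx":-2,"ty":0,"tz":-44,"rx":0,"ry":0,"rz":0},{"tx":-2,"ty":0,"tz":-44,"rx":0,"ry":0,"rz":0},{"tx":-2,"ty":0,"tz":-44,"rx":0,"ry":0,"rz":0}]'
python3 -m crank '[{"tx":0,"ty":0,"tz":0,"rx":0,"ry":0,"rz":0},{"tx":0,"ty":0,"tz":0,"rx":0,"ry":0,"rz":0},{"tx":0,"ty":0,"tz":0,"rx":0,"ry":0,"rz":0},{"tx":0,"ty":0,"tz":0,"rx":0,"ry":0,"rz":0},{"tx":0,"ty":0,"tz":0,"rx":0,"ry":0,"rz":0}]' 0.1 40
python3 - <<'E'
from h import *
im,cal=look("wrist","w6")
E
```

```text
clock: 3.97
tcp_pos: [573.2, 308.1, 33.2]
tool_rot: [[-0.564, 0.826, 0.001], [0.826, 0.564, 0.0], [-0.0, 0.001, -1.0]]
ft_force: [0.5, 0.3, 0.3]
opening: 51.2
clock: 4.38
tcp_pos: [573.7, 308.5, 33.8]
tool_rot: [[-0.564, 0.826, 0.003], [0.826, 0.564, 0.001], [-0.001, 0.003, -1.0]]
ft_force: [0.2, 0.6, 6.6]
opening: 29.2
```

View pics/w6.png

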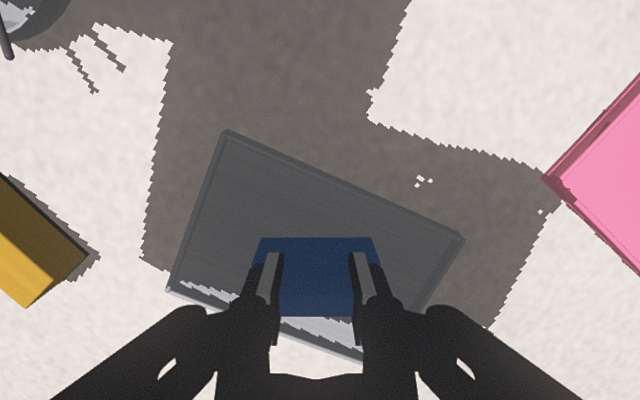

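```bash

python3 -m crank '[{"tx":0,"ty":0,"tz":20,"rx":0,"ry":0,"rz":0},{"tx":0,"ty":0,"tz":55,"rx":0,"ry":0,"rz":0},{"tx":0,"ty":0,"tz":90,"rx":0,"ry":0,"rz":0},{"tx":-4,"ty":-35,"tz":90,"rx":0,"ry":0,"rz":-0.1},{"tx":-8,"ty":-70,"tz":90,"rx":0,"ry":0,"rz":-0.2}]'
python3 -m crank '[{"tx":-4,"ty":-38,"tz":0,"rx":0,"ry":0,"rz":-0.12},{"tx":-8,"ty":-76,"tz":0,"rx":0,"ry":0,"rz":-0.24},{"tx":-12,"ty":-114,"tz":0,"rx":0,"ry":0,"rz":-0.36},{"tx":-16,"ty":-152,"tz":0,"rx":0,"ry":0,"rz":-0.48},{"tx":-20,"ty":-190,"tz":0,"rx":0,"ry":0,"rz":-0.6}]'
python3 -m crank '[{"tx":-4,"ty":-35,"tz":0,"rx":0,"ry":0,"rz":-0.1},{"tx":-9,"ty":-65,"tz":0,"rx":0,"ry":0,"rz":-0.125},{"tx":-9,"ty":-70,"tz":0,"rx":0,"ry":0,"rz":-0.125},{"tx":-9,"ty":-70,"tz":0,"rx":0,"ry":0,"rz":-0.125}]'
python3 - <<'E'
from h import *
im,cal=look("wrist","w7")
s=bot.observe();print(s["tcp_pos"],np.arctan2(s["tool_rot"][1][1],s["tool_rot"][0][1]))
E
```

```text
clock: 4.85
tcp_pos: [566.6, 239.5, 125.2]
tool_rot: [[-0.388, 0.922, 0.007], [0.922, 0.388, 0.002], [-0.001, 0.007, -1.0]]
ft_force: [0.1, -0.2, -0.8]
opening: 28.9
clock: 5.27
tcp_pos: [543.9, 46.5, 122.3]
tool_rot: [[0.205, 0.979, -0.0], [0.979, -0.205, 0.0], [-0.0, -0.0, -1.0]]
ft_force: [1.1, -0.4, -0.9]
opening: 29.2
clock: 5.6
tcp_pos: [535.5, -23.9, 122.2]
tool_rot: [[0.324, 0.946, -0.0], [0.946, -0.324, 0.0], [0.0, -0.0, -1.0]]
ft_force: [-0.3, 1.1, -0.9]
opening: 28.6
[535.47810101 -22.40543112 122.23410224] -0.32796618596622157
```

View pics/w7.png

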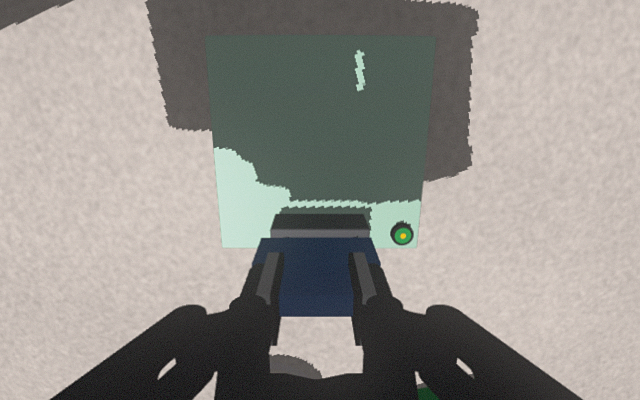

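```bash
python3 - <<'E'
from h import *
import cv2
im=cv2.imread("pics/w7.png")[195:260,200:440]
cv2.imwrite("pics/w7z.png",np.clip(cv2.resize(im,None,fx=3.3,fy=6,interpolation=cv2.INTER_NEAREST)*1.3,0,255).astype(np.uint8))
im,cal=look("wrist"); hsv=cv2.cvtColor(im,cv2.COLOR_RGB2HSV)
m=cv2.inRange(hsv,(62,25,30),(95,140,255)); m=cv2.morphologyEx(m,cv2.MORPH_CLOSE,np.ones((7,7)))
c=max(cv2.findContours(m,0,1)[0],key=cv2.contourArea);h=cv2.approxPolyDP(cv2.convexHull(c),4,True)[:,0]
print(h.tolist(),plane(cal,h,30).round(1)[:,:2].tolist())
# line fits of outer edges
rows=range(60,190,3)
L=[];R=[]
for r in rows:
    xs=np.where(m[r])[0]
    xs=xs[(xs>180)&(xs<460)]; L.append((xs.min()-.5,r));R.append((xs.max()+.5,r))
cols=range(225,420,4); T=[(x,np.where(m[20:60,x])[0].min()+19.5) for x in cols]
for n,p in [("L",L),("R",R),("T",T)]:
    P=plane(cal,p,30)[:,:2]; v=cv2.fitLine(np.float32(P),cv2.DIST_HUBER,0,.01,.01).ravel(); print(n,v,np.arctan2(v[1],v[0]))
E
```

```text
[[208, 38], [436, 40], [415, 249], [223, 248]] [[505.8, 105.4], [641.4, 58.2], [593.7, -77.9], [457.8, -30.9]]
L [3.2552710e-01 9.4553268e-01 4.8535245e+02 5.0187130e+01] 1.2392273
R [3.2523212e-01 9.4563419e-01 6.2413904e+02 7.6941910e+00] 1.2395391
T [ 9.4609630e-01 -3.2388541e-01  5.6873413e+02  8.3833221e+01] -0.32983342
```

View pics/w7z.png

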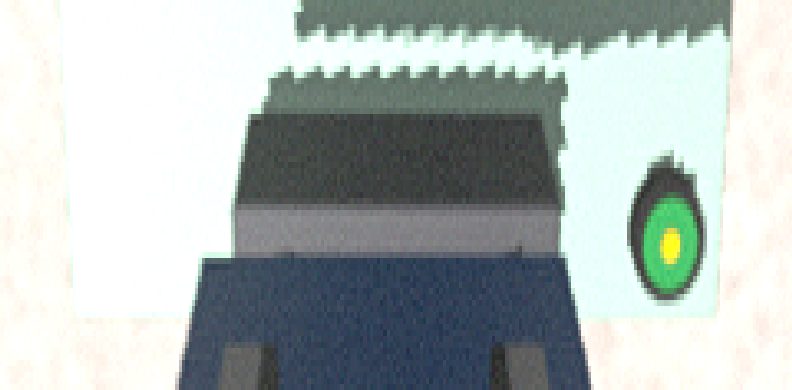

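```bash
python3 - <<'E'
from h import *
im,cal=look("wrist"); s=bot.observe()
z=lambda pts:np.array([((x)/3.3-0.5+200,(y)/6-0.5+195) for x,y in pts])
t=-0.331; ux=np.array([np.cos(t),np.sin(t)]);uy=np.array([-ux[1],ux[0]])
for pts,h in [([(250,114),(541,114)],30),([(233,206),(560,206)],60)]:
    P=plane(cal,z(pts),h)[:,:2]; c=P.mean(0); print(P.round(1),np.linalg.norm(P[1]-P[0]),"rail",c-10*uy)
mid=(np.array([485.35,50.19])+np.array([624.14,7.69]))/2; T=np.array([568.73,83.83])
print("from glass: x", mid@ux, "y of rail",T@uy-128, "->",(mid@ux)*ux+(T@uy-128)*uy)
b=plane(cal,z([(671,246)]),36)[0,:2]; print("from bubble",b-60*ux+5*uy)
print("tcp in rail(530.6,-39.6)",(np.array(s["tcp_pos"][:2])-[530.6,-39.6])@np.c_[ux,uy],s["tcp_pos"])
P=plane(cal,z([(203,259),(572,259)]),92); print("spacer front bottom?",(P[:,:2]-[530.6,-39.6])@np.c_[ux,uy], np.linalg.norm(P[1]-P[0]))
E
```

```text
[[504.7 -16.9]
 [564.9 -37.2]] 63.58476518767315 rail [531.53937631 -36.49071608]
[[504.8 -16.5]
 [564.8 -36.8]] 63.281912605850906 rail [531.54883921 -36.13085838]
from glass: x 515.2270572210164 y of rail 136.11046744696677 -> [531.4938055  -38.72098341]
from bubble [531.8996133  -35.94204861]
tcp in rail(530.6,-39.6) [-1.48248357 19.34403369] [535.48458526 -20.82421177 122.21305701]
spacer front bottom? [[-32.54467805  21.3128753 ]
 [ 28.27575797  21.63915419]] 60.82131119984321
```

```bash

python3 -m crank '[{"tx":3,"ty":4,"tz":0,"rx":0,"ry":0,"rz":-0.003},{"tx":3,"ty":4,"tz":-25,"rx":0,"ry":0,"rz":-0.003},{"tx":3,"ty":4,"tz":-50,"rx":0,"ry":0,"rz":-0.003},{"tx":3,"ty":4,"tz":-56,"rx":0,"ry":0,"rz":-0.003},{"tx":3,"ty":4,"tz":-56,"rx":0,"ry":0,"rz":-0.003}]'
python3 -m crank '[{"tx":0,"ty":0,"tz":0,"rx":0,"ry":0,"rz":0},{"tx":0,"ty":0,"tz":0,"rx":0,"ry":0,"rz":0}]'
python3 - <<'E'
from h import *
im,cal=look("wrist","w8")
s=bot.observe();print(s["tcp_pos"],s["ft_force"])
cv2.imwrite("pics/w8z.png",np.clip(cv2.resize(im[200:320,180:460,::-1],None,fx=2.8,fy=4,interpolation=cv2.INTER_NEAREST)*1.5,0,255).astype(np.uint8))
E
```

```text
clock: 6.17
tcp_pos: [537.2, -16.1, 64.6]
tool_rot: [[0.321, 0.947, -0.005], [0.947, -0.321, 0.001], [-0.0, -0.005, -1.0]]
ft_force: [0.9, -0.1, -1.5]
opening: 29.1
clock: 6.33
tcp_pos: [539.5, -17.5, 67.2]
tool_rot: [[0.322, 0.947, 0.002], [0.947, -0.322, -0.0], [0.0, 0.002, -1.0]]
ft_force: [0.4, -0.7, 0.2]
opening: 28.9
[539.65592769 -17.73202332  67.45619275] [-0.82858633  0.60038794 -0.68788541]
```

View pics/w8z.png

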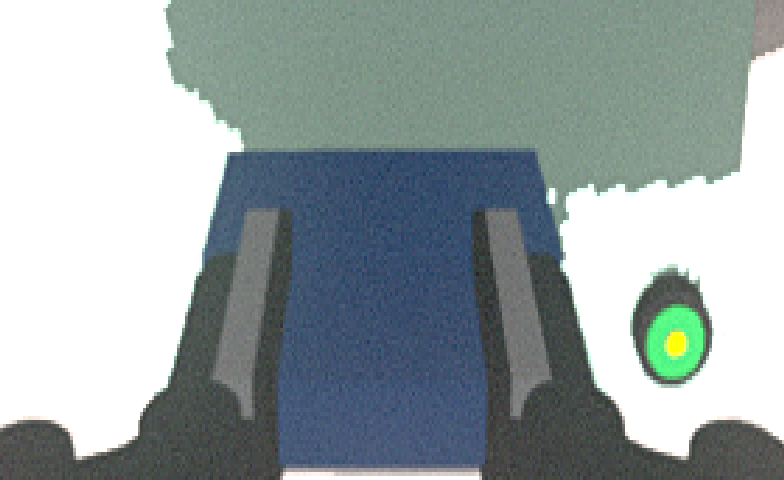

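```bash

python3 -m crank '[{"tx":0,"ty":0,"tz":-2,"rx":0,"ry":0,"rz":0},{"tx":0,"ty":0,"tz":-4,"rx":0,"ry":0,"rz":0},{"tx":0,"ty":0,"tz":-5,"rx":0,"ry":0,"rz":0},{"tx":0,"ty":0,"tz":-5,"rx":0,"ry":0,"rz":0}]'
python3 -m crank '[{"tx":0,"ty":0,"tz":-1,"rx":0,"ry":0,"rz":0},{"tx":0,"ty":0,"tz":-1.5,"rx":0,"ry":0,"rz":0},{"tx":0,"ty":0,"tz":-1.5,"rx":0,"ry":0,"rz":0}]'

```

```text
clock: 6.72
tcp_pos: [538.6, -18.0, 61.4]
tool_rot: [[0.323, 0.946, -0.0], [0.946, -0.323, 0.0], [0.0, -0.0, -1.0]]
ft_force: [-0.3, -0.1, -1.1]
opening: 29.5
clock: 6.97
tcp_pos: [538.7, -18.0, 60.7]
tool_rot: [[0.323, 0.946, 0.0], [0.946, -0.323, -0.0], [-0.0, 0.0, -1.0]]
ft_force: [-1.3, -0.5, 7.4]
opening: 28.9
```

```bash

python3 -m crank '[{"tx":0,"ty":0,"tz":0.7,"rx":0,"ry":0,"rz":0},{"tx":-0.3,"ty":-1,"tz":0.7,"rx":0,"ry":0,"rz":0},{"tx":-0.6,"ty":-1.9,"tz":0.7,"rx":0,"ry":0,"rz":0},{"tx":-0.6,"ty":-1.9,"tz":0.7,"rx":0,"ry":0,"rz":0}]'
python3 -m crank '[{"tx":-0.3,"ty":-1,"tz":0,"rx":0,"ry":0,"rz":0},{"tx":-0.3,"ty":-1,"tz":0,"rx":0,"ry":0,"rz":0}]'
python3 -m crank '[{"tx":-0.3,"ty":-1,"tz":0,"rx":0,"ry":0,"rz":0},{"tx":-0.3,"ty":-1,"tz":0,"rx":0,"ry":0,"rz":0}]'

```

```text
clock: 7.3
tcp_pos: [538.3, -19.7, 60.8]
tool_rot: [[0.324, 0.946, 0.001], [0.946, -0.324, 0.0], [0.001, 0.001, -1.0]]
ft_force: [1.0, 1.3, 2.9]
opening: 29.3
clock: 7.47
tcp_pos: [538.1, -20.8, 60.8]
tool_rot: [[0.323, 0.946, 0.001], [0.946, -0.323, 0.0], [0.001, 0.001, -1.0]]
ft_force: [1.0, 2.6, 5.3]
opening: 29.0
clock: 7.63
tcp_pos: [537.8, -21.8, 60.8]
tool_rot: [[0.323, 0.946, 0.001], [0.946, -0.323, 0.0], [0.0, 0.001, -1.0]]
ft_force: [0.8, 2.5, 5.1]
opening: 29.1
```

```bash

python3 -m crank '[{"tx":-0.3,"ty":-1,"tz":0.2,"rx":0,"ry":0,"rz":0},{"tx":-0.3,"ty":-1,"tz":0.2,"rx":0,"ry":0,"rz":0}]'
python3 -m crank '[{"tx":-0.3,"ty":-1,"tz":0,"rx":0,"ry":0,"rz":0},{"tx":-0.3,"ty":-1,"tz":0,"rx":0,"ry":0,"rz":0}]'

```

```text
clock: 7.8
tcp_pos: [537.3, -22.8, 60.7]
tool_rot: [[0.324, 0.946, 0.001], [0.946, -0.324, 0.0], [0.0, 0.0, -1.0]]
ft_force: [1.4, 4.1, 4.7]
opening: 28.9
clock: 7.97
tcp_pos: [537.3, -23.0, 60.8]
tool_rot: [[0.325, 0.946, 0.001], [0.946, -0.325, 0.002], [0.002, 0.001, -1.0]]
ft_force: [2.4, 7.4, 3.8]
opening: 29.5
```

```bash

python3 -m crank '[{"tx":0.3,"ty":0.9,"tz":0.3,"rx":0,"ry":0,"rz":0},{"tx":0.3,"ty":0.9,"tz":0.3,"rx":0,"ry":0,"rz":0}]'
python3 -m crank '[{"tx":0,"ty":0,"tz":0,"rx":0,"ry":0,"rz":0},{"tx":0,"ty":0,"tz":0,"rx":0,"ry":0,"rz":0},{"tx":0,"ty":0,"tz":0,"rx":0,"ry":0,"rz":0},{"tx":0,"ty":0,"tz":0,"rx":0,"ry":0,"rz":0}]' 0.6
python3 -m crank '[{"tx":0,"ty":0,"tz":20,"rx":0,"ry":0,"rz":0},{"tx":0,"ty":0,"tz":60,"rx":0,"ry":0,"rz":0},{"tx":0,"ty":0,"tz":90,"rx":0,"ry":0,"rz":0},{"tx":0,"ty":0,"tz":90,"rx":0,"ry":0,"rz":0},{"tx":0,"ty":0,"tz":90,"rx":0,"ry":0,"rz":0}]'
python3 - <<'E'
from h import *
im,cal=look("wrist","w9")
s=bot.observe();print(s["tcp_pos"],s["ft_force"])
cv2.imwrite("pics/w9z.png",np.clip(cv2.resize(im[160:260,200:440,::-1],None,fx=3.3,fy=5,interpolation=cv2.INTER_NEAREST)*1.5,0,255).astype(np.uint8))
E
```

```text
clock: 8.13
tcp_pos: [537.3, -22.8, 60.8]
tool_rot: [[0.323, 0.946, 0.0], [0.946, -0.323, -0.0], [0.0, 0.0, -1.0]]
ft_force: [1.5, 4.0, 0.6]
opening: 28.9
clock: 8.47
tcp_pos: [536.6, -23.2, 60.7]
tool_rot: [[0.323, 0.946, -0.001], [0.946, -0.323, -0.0], [-0.001, -0.001, -1.0]]
ft_force: [-0.0, 0.4, -0.1]
opening: 51.0
clock: 8.88
tcp_pos: [538.2, -23.4, 152.8]
tool_rot: [[0.323, 0.946, 0.004], [0.946, -0.323, -0.001], [0.0, 0.004, -1.0]]
ft_force: [0.4, -0.1, -0.9]
opening: 51.2
[536.89769887 -23.07089372 151.2955128 ] [-1.02639191 -0.32078662  0.17464914]
```

View pics/w9z.png

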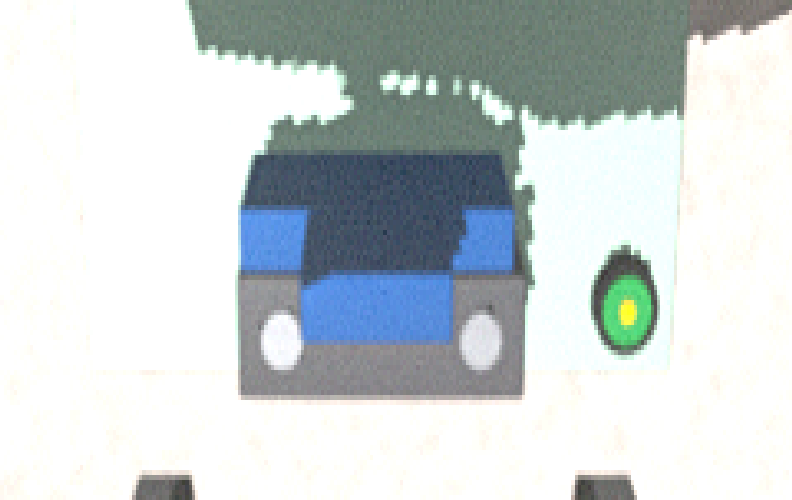

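```bash

python3 -m crank '[{"tx":-15,"ty":36,"tz":5,"rx":0,"ry":0,"rz":0.02},{"tx":-30,"ty":72,"tz":10,"rx":0,"ry":0,"rz":0.04},{"tx":-45,"ty":108,"tz":15,"rx":0,"ry":0,"rz":0.06},{"tx":-60,"ty":144,"tz":20,"rx":0,"ry":0,"rz":0.08},{"tx":-75,"ty":180,"tz":25,"rx":0,"ry":0,"rz":0.1}]' 1
python3 -m crank '[{"tx":-15,"ty":34,"tz":5,"rx":0,"ry":0,"rz":0},{"tx":-23,"ty":60,"tz":5,"rx":0,"ry":0,"rz":0},{"tx":-23,"ty":60,"tz":5,"rx":0,"ry":0,"rz":0},{"tx":-23,"ty":60,"tz":5,"rx":0,"ry":0,"rz":0}]'
cat > bar.py <<'E'
from h import *
import sys
im,cal=look("wrist",sys.argv[1])
zb=float(sys.argv[2]) if len(sys.argv)>2 else 30
s=bot.observe();R=np.array(s["tool_rot"]);tp=np.array(s["tcp_pos"]);print(tp.round(1),s["ft_force"])
hsv=cv2.cvtColor(im,cv2.COLOR_RGB2HSV)
m=cv2.inRange(hsv,(14,90,30),(30,255,255)); m=cv2.morphologyEx(m,cv2.MORPH_CLOSE,np.ones((5,5)))
for c in cv2.findContours(m,0,1)[0]:
    if cv2.contourArea(c)<300: continue
    h=cv2.approxPolyDP(cv2.convexHull(c),2.5,True)[:,0].astype(float); P=plane(cal,h,zb)[:,:2]
    print(h.tolist()); print(((P-tp[:2])@R[:2,:2]).round(1).tolist())
    r=cv2.minAreaRect(np.float32(plane(cal,c[:,0].astype(float),zb)[:,:2])); print(r)
x=[c for c in cv2.findContours(m,0,1)[0] if cv2.contourArea(c)>300]
if x:
    x0,y0,w,hh=cv2.boundingRect(max(x,key=cv2.contourArea)); x0=max(0,x0-15);y0=max(0,y0-15);k=min(780/(w+30),580/(hh+30))
    print("crop",x0,y0,k)
    cv2.imwrite(f"pics/{sys.argv[1]}z.png",np.clip(cv2.resize(im[y0:y0+hh+30,x0:x0+w+30,::-1],None,fx=k,fy=k,interpolation=cv2.INTER_NEAREST)*1.3,0,255).astype(np.uint8))
E
python3 bar.py w10
```

```text
clock: 9.35
tcp_pos: [459.8, 158.0, 174.3]
tool_rot: [[0.227, 0.974, -0.005], [0.974, -0.227, -0.001], [-0.002, -0.004, -1.0]]
ft_force: [0.4, -0.3, -0.5]
opening: 85.5
clock: 9.68
tcp_pos: [437.4, 217.8, 179.6]
tool_rot: [[0.223, 0.975, -0.003], [0.975, -0.223, -0.001], [-0.002, -0.003, -1.0]]
ft_force: [-0.3, 0.3, 0.2]
opening: 85.7
[438.1 217.  179.7] [ 0.45331139 -0.47813606  0.54159532]
[[279.0, 164.0], [282.0, 158.0], [346.0, 160.0], [351.0, 166.0], [349.0, 195.0], [279.0, 193.0]]
[[19.3, -34.2], [24.6, -31.5], [23.0, 23.1], [17.8, 27.5], [-8.2, 26.6], [-6.6, -35.0]]
((436.18731689453125, 225.34584045410156), (32.550148010253906, 63.30117416381836), 74.77973175048828)
[[543.0, 171.0], [555.0, 160.0], [572.0, 155.0], [639.0, 172.0], [639.0, 237.0], [620.0, 245.0], [544.0, 205.0], [537.0, 191.0]]
[[14.6, 197.8], [24.6, 206.9], [29.2, 221.7], [14.8, 291.0], [-49.4, 310.8], [-57.7, 292.8], [-17.0, 205.3], [-3.8, 195.9]]
((687.314208984375, 150.71966552734375), (67.16114044189453, 128.416015625), 56.12810134887695)
crop 522 140 4.793388429752066
```

View pics/w10.png

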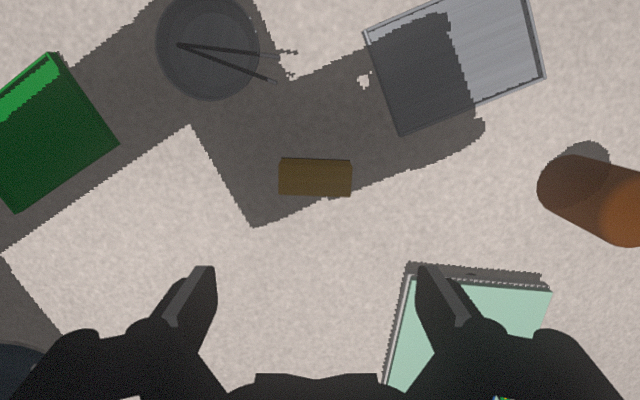

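View pics/w10z.png

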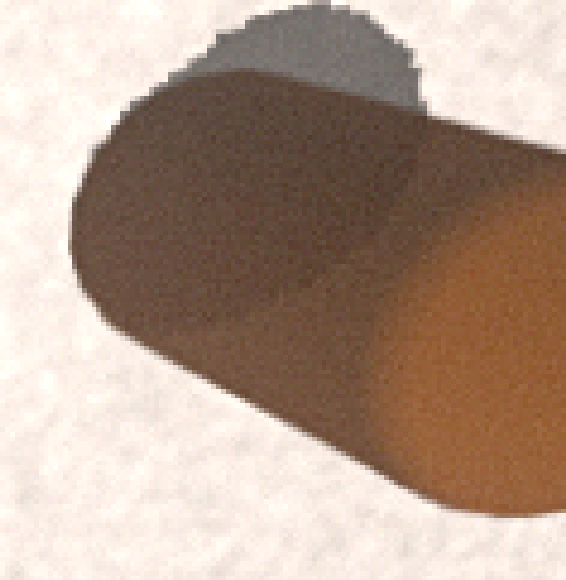

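```bash

python3 -m crank '[{"tx":-2.4,"ty":7.3,"tz":-35,"rx":0,"ry":0,"rz":-0.026},{"tx":-2.4,"ty":7.3,"tz":-70,"rx":0,"ry":0,"rz":-0.026},{"tx":-2.4,"ty":7.3,"tz":-105,"rx":0,"ry":0,"rz":-0.026},{"tx":-2.4,"ty":7.3,"tz":-125,"rx":0,"ry":0,"rz":-0.026},{"tx":-2.4,"ty":7.3,"tz":-125,"rx":0,"ry":0,"rz":-0.026}]'
python3 bar.py w11
```

```text
clock: 10.15
tcp_pos: [434.2, 221.9, 51.6]
tool_rot: [[0.255, 0.967, -0.01], [0.967, -0.255, -0.003], [-0.005, -0.009, -1.0]]
ft_force: [-1.1, -0.3, -0.7]
opening: 85.3
[435.4 222.5  53.6] [-0.61513626  0.34139208  1.37264161]
[[383.0, 223.0], [379.0, 269.0], [262.0, 269.0], [260.0, 221.0], [267.0, 205.0], [375.0, 206.0]]
[[13.9, 31.5], [-12.5, 31.0], [-12.8, -31.5], [14.7, -31.1], [23.3, -27.1], [23.0, 26.9]]
((436.6873779296875, 227.4263458251953), (36.66063690185547, 63.63772964477539), 75.43894958496094)
crop 245 190 5.064935064935065
```

View pics/w11.png

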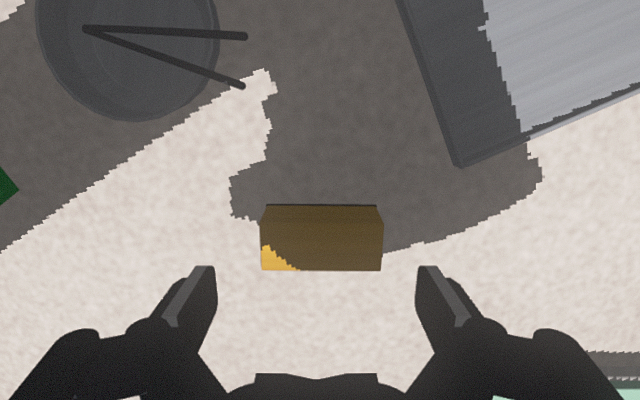

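```bash

python3 -m crank '[{"tx":0,"ty":1,"tz":-25,"rx":0,"ry":0,"rz":0},{"tx":0,"ty":1,"tz":-43,"rx":0,"ry":0,"rz":0},{"tx":0,"ty":1,"tz":-52,"rx":0,"ry":0,"rz":0},{"tx":0,"ty":1,"tz":-52,"rx":0,"ry":0,"rz":0},{"tx":0,"ty":1,"tz":-52,"rx":0,"ry":0,"rz":0}]'
python3 -m crank '[{"tx":0,"ty":0,"tz":0,"rx":0,"ry":0,"rz":0},{"tx":0,"ty":0,"tz":0,"rx":0,"ry":0,"rz":0},{"tx":0,"ty":0,"tz":0,"rx":0,"ry":0,"rz":0},{"tx":0,"ty":0,"tz":0,"rx":0,"ry":0,"rz":0},{"tx":0,"ty":0,"tz":0,"rx":0,"ry":0,"rz":0}]' 0.5 60
python3 bar.py w12
```

```text
clock: 10.62
tcp_pos: [437.4, 225.1, 4.7]
tool_rot: [[0.253, 0.967, 0.001], [0.967, -0.253, 0.0], [0.0, 0.001, -1.0]]
ft_force: [-0.0, 0.1, -0.1]
opening: 85.5
clock: 11.03
tcp_pos: [437.7, 225.5, 5.6]
tool_rot: [[0.252, 0.968, 0.003], [0.968, -0.252, 0.001], [0.001, 0.002, -1.0]]
ft_force: [1.0, -1.0, 5.3]
opening: 62.8
[437.7 225.6   5.6] [-0.63288397 -0.93584649  5.66993132]
[[384.0, 247.0], [396.0, 275.0], [391.0, 333.0], [239.0, 332.0], [235.0, 278.0], [249.0, 246.0]]
[[22.9, 24.1], [10.9, 29.6], [-16.4, 29.7], [-15.8, -33.3], [9.7, -33.0], [23.3, -26.6]]
((436.9365539550781, 229.146728515625), (40.116207122802734, 63.482276916503906), 75.30673217773438)
crop 220 231 4.0625
```

View pics/w12.png

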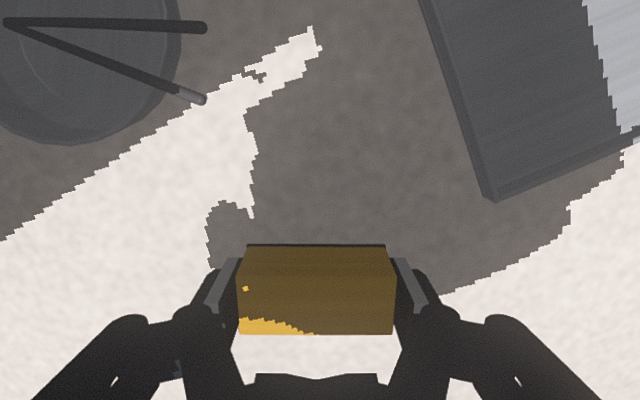

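```bash

python3 -m crank '[{"tx":0,"ty":0,"tz":15,"rx":0,"ry":0,"rz":0},{"tx":0,"ty":0,"tz":50,"rx":0,"ry":0,"rz":0},{"tx":0,"ty":0,"tz":90,"rx":0,"ry":0,"rz":0},{"tx":15,"ty":-30,"tz":90,"rx":0,"ry":0,"rz":-0.01},{"tx":32,"ty":-65,"tz":90,"rx":0,"ry":0,"rz":-0.025}]'
python3 -m crank '[{"tx":17,"ty":-35,"tz":0,"rx":0,"ry":0,"rz":-0.015},{"tx":34,"ty":-70,"tz":0,"rx":0,"ry":0,"rz":-0.03},{"tx":51,"ty":-105,"tz":0,"rx":0,"ry":0,"rz":-0.045},{"tx":67,"ty":-135,"tz":0,"rx":0,"ry":0,"rz":-0.053},{"tx":76,"ty":-149,"tz":0,"rx":0,"ry":0,"rz":-0.053}]'
python3 -m crank '[{"tx":0,"ty":0,"tz":0,"rx":0,"ry":0,"rz":0},{"tx":0,"ty":0,"tz":0,"rx":0,"ry":0,"rz":0},{"tx":0,"ty":0,"tz":0,"rx":0,"ry":0,"rz":0}]'
python3 bar.py w13 120
```

```text
clock: 11.5
tcp_pos: [469.2, 161.9, 96.9]
tool_rot: [[0.272, 0.962, 0.005], [0.962, -0.272, 0.001], [0.002, 0.005, -1.0]]
ft_force: [1.8, 0.1, -6.3]
opening: 62.6
clock: 11.92
tcp_pos: [547.2, 7.3, 94.5]
tool_rot: [[0.33, 0.944, 0.004], [0.944, -0.33, -0.002], [-0.0, 0.004, -1.0]]
ft_force: [1.6, -0.1, -5.3]
opening: 62.7
clock: 12.17
tcp_pos: [542.8, 12.4, 93.7]
tool_rot: [[0.327, 0.945, -0.003], [0.945, -0.327, 0.001], [-0.0, -0.003, -1.0]]
ft_force: [-0.2, 0.0, -5.0]
opening: 62.7
[542.8  12.8  93.7] [ 0.36890483  0.77996377 -5.36764825]
[[384.0, 248.0], [396.0, 277.0], [390.0, 333.0], [239.0, 332.0], [236.0, 275.0], [248.0, 247.0]]
[[23.0, 24.1], [10.8, 29.4], [-15.1, 29.0], [-14.7, -32.5], [11.6, -31.6], [23.4, -26.3]]
((542.7160034179688, 16.980239868164062), (39.02642822265625, 62.342132568359375), 70.91069793701172)
crop 221 232 4.0837696335078535
```

View pics/w13.png

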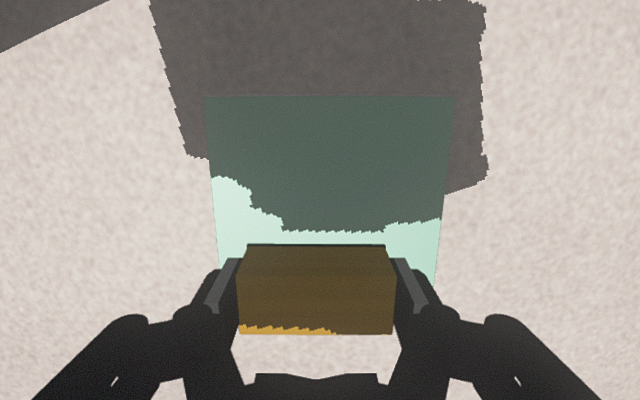

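```bash
cat > gl.py <<'E'
from h import *
import sys
# rail pose from glass edges; then tool pos & bar bottom edge in rail frame.  args: name zbar rowT
def run(name,zb):
    im,cal=look("wrist",name); s=bot.observe();tp=np.array(s["tcp_pos"])
    hsv=cv2.cvtColor(im,cv2.COLOR_RGB2HSV)
    m=cv2.inRange(hsv,(62,25,30),(95,140,255)); m=cv2.morphologyEx(m,cv2.MORPH_CLOSE,np.ones((7,7)))
    cs=cv2.findContours(m,0,1)[0]; c=max(cs,key=cv2.contourArea); x,y,w,h=cv2.boundingRect(c); print("bb",x,y,w,h)
    L=[];R=[]
    for r in range(y+10,y+h-40,3):
        xs=np.where(m[r,x:x+w])[0]+x; L.append((xs.min()-.5,r));R.append((xs.max()+.5,r))
    T=[(q,np.where(m[y:y+40,q])[0].min()+y-.5) for q in range(x+15,x+w-15,4)]
    f=[]
    for p in (L,R,T):
        P=plane(cal,p,30)[:,:2]; v=cv2.fitLine(np.float32(P),cv2.DIST_HUBER,0,.01,.01).ravel(); f.append(v); 
    print("angles",[round(float(np.arctan(v[1]/v[0])),4) for v in f])
    t=np.arctan(f[2][1]/f[2][0]); t=(t+ (np.arctan(f[0][1]/f[0][0])+np.arctan(f[1][1]/f[1][0]))-np.pi)/3 if 1 else t
    ux=np.array([np.cos(t),np.sin(t)]);uy=np.array([-ux[1],ux[0]])
    xm=(f[0][2:]@ux+f[1][2:]@ux)/2; yr=f[2][2:]@uy-128; rail=xm*ux+yr*uy
    print("yaw",t,"width",f[1][2:]@ux-f[0][2:]@ux,"rail",rail.round(1),"tcp in rail",((tp[:2]-rail)@np.c_[ux,uy]).round(1),tp.round(1))
    mb=cv2.inRange(hsv,(14,90,30),(30,255,255)); mb=cv2.morphologyEx(mb,cv2.MORPH_CLOSE,np.ones((5,5)))
    for c in cv2.findContours(mb,0,1)[0]:
        if cv2.contourArea(c)<2000: continue
        x,y,w,h=cv2.boundingRect(c); E=[]
        for q in range(x+25,x+w-25,4): E.append((q,np.where(mb[:,q])[0].min()-.5))
        # dark silicone sole lies under brass; find its lower extent by darkness
        P=(plane(cal,E,zb+3)[:,:2]-rail)@np.c_[ux,uy]; k=np.polyfit(P[:,0],P[:,1],1); print("brass lower edge y",P[:,1].mean().round(1),"slope",k[0].round(4),"x",P[:,0].min(),P[:,0].max(),"bar y~",(P[:,1].mean()-14).round(1))
    return im,cal,rail,ux,uy
if __name__=="__main__": run(sys.argv[1],float(sys.argv[2]))
E
python3 gl.py w14 88
```

```text
bb 205 97 250 197
angles [1.2412, 1.2388, -0.3321]
yaw -0.33121672 width 145.04764 rail [531.6 -38.6] tcp in rail [-6.  52.4] [543.   13.   93.8]
brass lower edge y 62.5 slope -0.0008 x -32.912428810770265 16.954099216988396 bar y~ 48.5
```

```bash

python3 -m crank '[{"tx":2,"ty":-6,"tz":-10,"rx":0,"ry":0,"rz":0},{"tx":4,"ty":-10,"tz":-25,"rx":0,"ry":0,"rz":0},{"tx":4,"ty":-10,"tz":-38,"rx":0,"ry":0,"rz":0},{"tx":4,"ty":-10,"tz":-46,"rx":0,"ry":0,"rz":0},{"tx":4,"ty":-10,"tz":-50,"rx":0,"ry":0,"rz":0}]'
python3 -m crank '[{"tx":0,"ty":0,"tz":0,"rx":0,"ry":0,"rz":0},{"tx":0,"ty":0,"tz":0,"rx":0,"ry":0,"rz":0},{"tx":0,"ty":0,"tz":0,"rx":0,"ry":0,"rz":0}]'
python3 gl.py w15 38
```

```text
clock: 12.68
tcp_pos: [547.5, 2.0, 42.3]
tool_rot: [[0.326, 0.945, -0.003], [0.945, -0.326, 0.001], [-0.0, -0.003, -1.0]]
ft_force: [0.2, 1.1, -5.7]
opening: 62.7
clock: 12.93
tcp_pos: [549.2, 1.5, 44.5]
tool_rot: [[0.327, 0.945, 0.001], [0.945, -0.327, -0.0], [0.0, 0.001, -1.0]]
ft_force: [1.5, 1.2, -5.0]
opening: 62.6
bb 129 78 348 322Traceback (most recent call last):
  File "gl.py", line 29, in <module>
    if __name__=="__main__": run(sys.argv[1],float(sys.argv[2]))
                             ~~~^^^^^^^^^^^^^^^^^^^^^^^^^^^^^^^^
  File "gl.py", line 12, in run
    T=[(q,np.where(m[y:y+40,q])[0].min()+y-.5) for q in range(x+15,x+w-15,4)]
          ~~~~~~~~~~~~~~~~~~~~~~~~~~~~^^
    return umr_minimum(a, axis, None, out, keepdims, initial, where)
ValueError: zero-size array to reduction operation minimum which has no identity
```

View pics/w15.png

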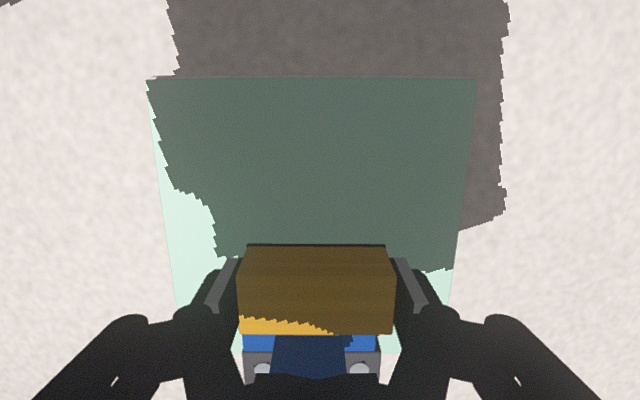

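```bash

python3 -m crank '[{"tx":0,"ty":0,"tz":-3,"rx":0,"ry":0,"rz":0},{"tx":0,"ty":0,"tz":-5,"rx":0,"ry":0,"rz":0},{"tx":0,"ty":0,"tz":-6,"rx":0,"ry":0,"rz":0},{"tx":0,"ty":0,"tz":-6,"rx":0,"ry":0,"rz":0},{"tx":0,"ty":0,"tz":-6,"rx":0,"ry":0,"rz":0}]'
python3 - <<'E'
from h import *
im,cal=look("wrist","w16"); s=bot.observe(); print(s["tcp_pos"],s["ft_force"])
cv2.imwrite("pics/w16z.png",np.clip(cv2.resize(im[230:400,200:440,::-1],None,fx=3.3,fy=3.3,interpolation=cv2.INTER_NEAREST)*1.2,0,255).astype(np.uint8))
E
```

```text
clock: 13.4
tcp_pos: [548.7, 1.4, 38.0]
tool_rot: [[0.327, 0.945, -0.0], [0.945, -0.327, 0.0], [-0.0, -0.0, -1.0]]
ft_force: [-0.0, -0.5, -4.8]
opening: 62.6
[548.74597666   1.36683621  38.0114016 ] [-0.83436775  0.60175662 -5.47488278]
```

View pics/w16z.png

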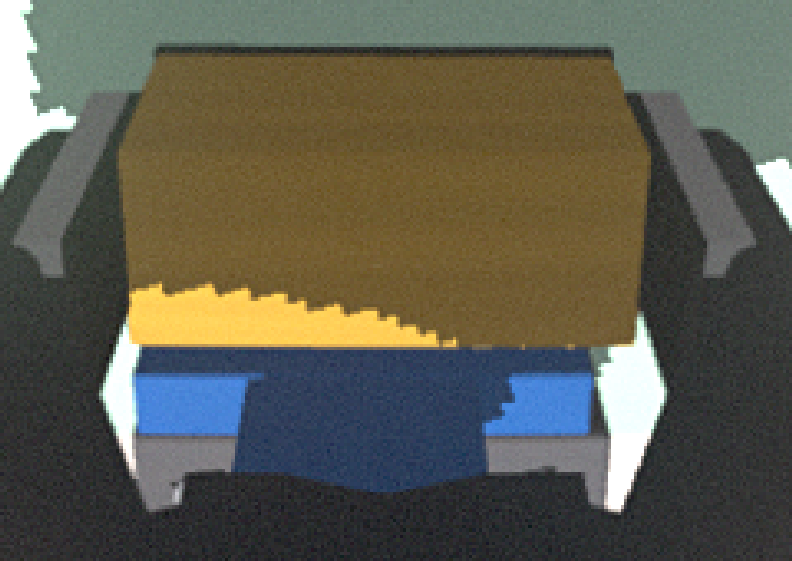

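```bash

python3 - <<'E'
from h import *
im,cal=look("wrist"); 
z=lambda pts:np.array([(x/3.3-0.5+200,y/3.3-0.5+230) for x,y in pts])
t=-0.3312; B=np.array([[np.cos(t),-np.sin(t)],[np.sin(t),np.cos(t)]])
rail=np.array([531.6,-38.6])
for n,p,h in [("barback",[(131,345),(635,345)],62.2),("spfront",[(137,374),(591,374)],60),("spback/rail",[(135,436),(606,436)],60)]:
    print(n,((plane(cal,z(p),h)[:,:2]-rail)@B).round(1).tolist())
E
python3 -m crank '[{"tx":-0.7,"ty":0.3,"tz":-1,"rx":0,"ry":0,"rz":0},{"tx":-1.4,"ty":0.5,"tz":-2,"rx":0,"ry":0,"rz":0},{"tx":-1.4,"ty":0.5,"tz":-2,"rx":0,"ry":0,"rz":0}]'

```

```text
barback [[-30.1, 26.4], [33.4, 26.2]]
spfront [[-30.3, 20.0], [28.6, 20.0]]
spback/rail [[-31.3, 9.8], [31.2, 9.8]]
clock: 13.75
tcp_pos: [547.0, 2.0, 35.8]
tool_rot: [[0.327, 0.945, -0.0], [0.945, -0.327, 0.0], [-0.0, -0.0, -1.0]]
ft_force: [-0.0, -0.4, -5.0]
opening: 62.4
```

```bash

python3 -m crank '[{"tx":0,"ty":0,"tz":-0.5,"rx":0,"ry":0,"rz":0},{"tx":0,"ty":0,"tz":-0.7,"rx":0,"ry":0,"rz":0}]'
python3 -m crank '[{"tx":0,"ty":0,"tz":-0.5,"rx":0,"ry":0,"rz":0},{"tx":0,"ty":0,"tz":-0.5,"rx":0,"ry":0,"rz":0}]'
```

```text
clock: 13.92
tcp_pos: [547.1, 2.0, 35.7]
tool_rot: [[0.327, 0.945, -0.0], [0.945, -0.327, 0.0], [-0.0, -0.0, -1.0]]
ft_force: [-1.7, -0.7, 2.1]
opening: 62.7
clock: 14.08
tcp_pos: [547.1, 2.0, 35.7]
tool_rot: [[0.327, 0.945, -0.0], [0.945, -0.327, -0.0], [-0.0, -0.0, -1.0]]
ft_force: [-3.3, -0.3, 4.4]
opening: 62.9
```

```bash

python3 -m crank '[{"tx":0,"ty":0,"tz":0.7,"rx":0,"ry":0,"rz":0},{"tx":-0.6,"ty":-2,"tz":0.7,"rx":0,"ry":0,"rz":0},{"tx":-1.3,"ty":-3.8,"tz":0.7,"rx":0,"ry":0,"rz":0},{"tx":-1.6,"ty":-4.7,"tz":0.7,"rx":0,"ry":0,"rz":0},{"tx":-1.6,"ty":-4.7,"tz":0.7,"rx":0,"ry":0,"rz":0}]'
python3 -m crank '[{"tx":-0.2,"ty":-0.6,"tz":0,"rx":0,"ry":0,"rz":0},{"tx":-0.2,"ty":-0.6,"tz":0,"rx":0,"ry":0,"rz":0}]'
```

```text
clock: 14.5
tcp_pos: [546.5, -3.0, 35.7]
tool_rot: [[0.327, 0.945, 0.002], [0.945, -0.327, -0.0], [0.0, 0.002, -1.0]]
ft_force: [1.4, 2.5, -0.3]
opening: 62.9
clock: 14.67
tcp_pos: [546.3, -3.5, 35.7]
tool_rot: [[0.327, 0.945, 0.002], [0.945, -0.327, -0.0], [0.0, 0.002, -1.0]]
ft_force: [1.6, 2.2, -0.3]
opening: 62.7
```

```bash

python3 -m crank '[{"tx":-0.2,"ty":-0.6,"tz":0,"rx":0,"ry":0,"rz":0},{"tx":-0.2,"ty":-0.6,"tz":0,"rx":0,"ry":0,"rz":0}]'
python3 -m crank '[{"tx":-0.2,"ty":-0.6,"tz":0,"rx":0,"ry":0,"rz":0},{"tx":-0.2,"ty":-0.6,"tz":0,"rx":0,"ry":0,"rz":0}]'
python3 - <<'E'
from h import *
im,cal=look("wrist","w17"); s=bot.observe(); print(s["tcp_pos"],s["ft_force"])
cv2.imwrite("pics/w17z.png",np.clip(cv2.resize(im[230:400,200:440,::-1],None,fx=3.3,fy=3.3,interpolation=cv2.INTER_NEAREST)*1.2,0,255).astype(np.uint8))
E
```

```text
clock: 14.83
tcp_pos: [546.1, -3.9, 35.7]
tool_rot: [[0.327, 0.945, 0.002], [0.945, -0.327, 0.0], [0.001, 0.002, -1.0]]
ft_force: [2.5, 4.5, -0.4]
opening: 62.6
clock: 15.0
tcp_pos: [546.1, -3.9, 35.7]
tool_rot: [[0.327, 0.945, 0.002], [0.945, -0.327, 0.001], [0.001, 0.002, -1.0]]
ft_force: [3.4, 6.0, 0.1]
opening: 62.4
[546.12479395  -3.94594679  35.70983034] [3.36310586 6.44777521 0.45844046]
```

View pics/w17z.png

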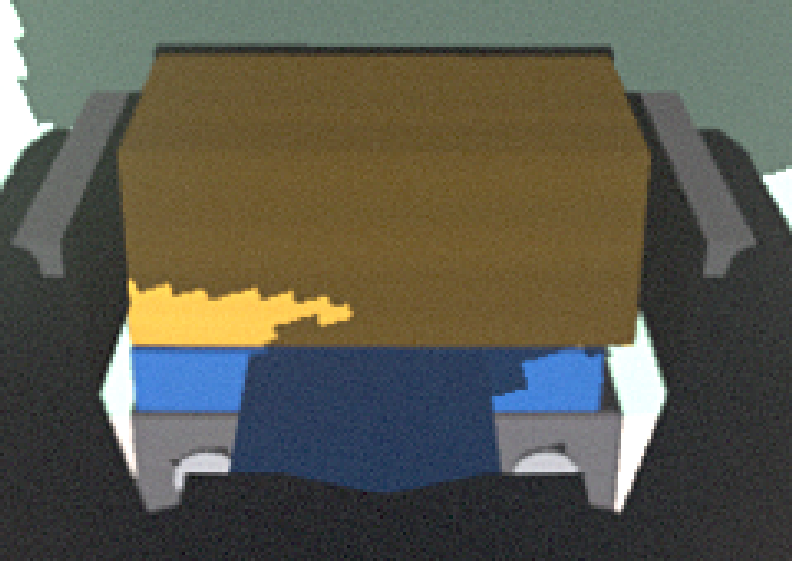

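```bash

python3 -m crank '[{"tx":0.2,"ty":0.6,"tz":-0.1,"rx":0,"ry":0,"rz":0},{"tx":0.2,"ty":0.6,"tz":-0.1,"rx":0,"ry":0,"rz":0}]'
python3 -m crank '[{"tx":0,"ty":0,"tz":0,"rx":0,"ry":0,"rz":0},{"tx":0,"ty":0,"tz":0,"rx":0,"ry":0,"rz":0},{"tx":0,"ty":0,"tz":0,"rx":0,"ry":0,"rz":0},{"tx":0,"ty":0,"tz":0,"rx":0,"ry":0,"rz":0}]' 1
python3 -m crank '[{"tx":0,"ty":0,"tz":10,"rx":0,"ry":0,"rz":0},{"tx":0,"ty":0,"tz":40,"rx":0,"ry":0,"rz":0},{"tx":0,"ty":0,"tz":75,"rx":0,"ry":0,"rz":0},{"tx":-6,"ty":-18,"tz":85,"rx":0,"ry":0,"rz":0},{"tx":-6,"ty":-18,"tz":85,"rx":0,"ry":0,"rz":0}]'
python3 -m crank '[{"tx":0,"ty":0,"tz":0,"rx":0,"ry":0,"rz":0},{"tx":0,"ty":0,"tz":0,"rx":0,"ry":0,"rz":0}]' 0.6
python3 - <<'E'
from h import *
im,cal=look("wrist","w18"); s=bot.observe(); print(s["tcp_pos"],s["ft_force"])
cv2.imwrite("pics/w18z.png",np.clip(cv2.resize(im[130:330,190:450,::-1],None,fx=3,fy=3,interpolation=cv2.INTER_NEAREST)*1.2,0,255).astype(np.uint8))
E
```

```text
clock: 15.22
tcp_pos: [546.1, -3.9, 35.7]
tool_rot: [[0.327, 0.945, 0.002], [0.945, -0.327, -0.0], [0.0, 0.002, -1.0]]
ft_force: [1.6, 4.0, 2.4]
opening: 62.4
clock: 15.55
tcp_pos: [544.7, -4.3, 35.2]
tool_rot: [[0.327, 0.945, -0.001], [0.945, -0.327, -0.0], [-0.001, -0.001, -1.0]]
ft_force: [-0.5, -0.4, -0.4]
opening: 85.3
clock: 15.97
tcp_pos: [541.0, -24.1, 124.2]
tool_rot: [[0.328, 0.945, 0.006], [0.945, -0.328, -0.003], [-0.001, 0.007, -1.0]]
ft_force: [0.3, -0.6, 0.3]
opening: 85.5
clock: 16.13
tcp_pos: [538.6, -21.8, 120.1]
tool_rot: [[0.328, 0.945, -0.001], [0.945, -0.328, 0.001], [0.0, -0.001, -1.0]]
ft_force: [0.1, -0.2, -0.4]
opening: 63.9
[538.44313852 -21.53943387 119.64571138] [-0.28825133  0.28389816  0.95783191]
```

View pics/w18z.png

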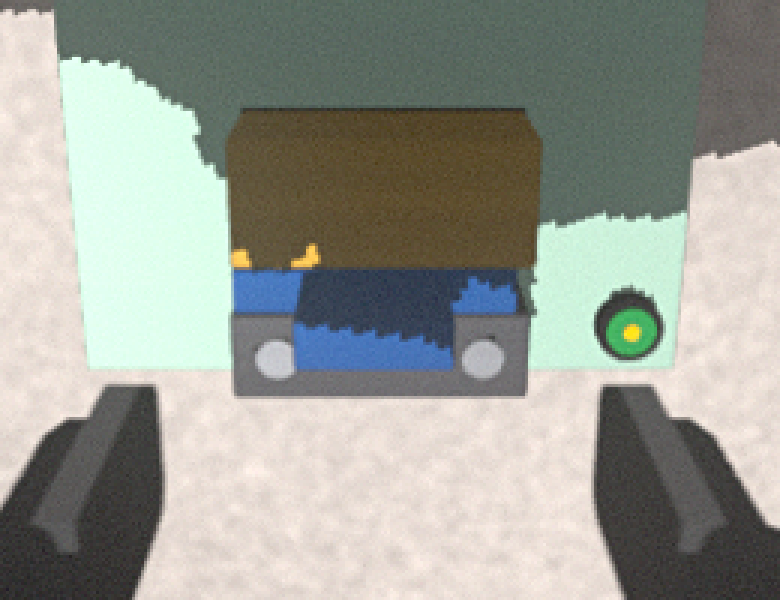

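```bash

python3 -m crank '[{"tx":0,"ty":0,"tz":-15,"rx":0,"ry":0,"rz":0},{"tx":0,"ty":0,"tz":-35,"rx":0,"ry":0,"rz":0},{"tx":0,"ty":0,"tz":-45,"rx":0,"ry":0,"rz":0},{"tx":0,"ty":0,"tz":-45,"rx":0,"ry":0,"rz":0},{"tx":0,"ty":0,"tz":-45,"rx":0,"ry":0,"rz":0}]'
python3 - <<'E'
from h import *
im,cal=look("wrist","w19"); s=bot.observe(); print(s["tcp_pos"],s["ft_force"])
E
```

```text
clock: 16.6
tcp_pos: [538.5, -21.5, 74.2]
tool_rot: [[0.327, 0.945, -0.003], [0.945, -0.327, 0.001], [-0.0, -0.003, -1.0]]
ft_force: [0.0, -0.3, 0.3]
opening: 51.6
[539.16775976 -21.73488729  75.00917504] [-0.3178687   0.05386568  0.92509149]
```

View pics/w19.png

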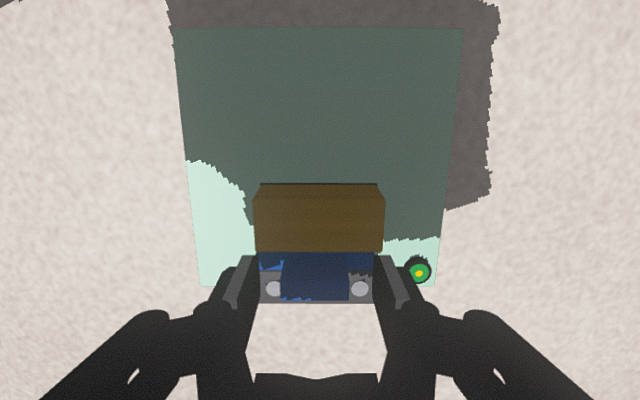

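```bash

python3 -m crank '[{"tx":-2,"ty":-1,"tz":-6,"rx":0,"ry":0,"rz":0},{"tx":-2,"ty":-1,"tz":-12,"rx":0,"ry":0,"rz":0},{"tx":-2,"ty":-1,"tz":-12,"rx":0,"ry":0,"rz":0},{"tx":-2,"ty":-1,"tz":-12,"rx":0,"ry":0,"rz":0}]'
python3 -m crank '[{"tx":0,"ty":0,"tz":0,"rx":0,"ry":0,"rz":0},{"tx":0,"ty":0,"tz":0,"rx":0,"ry":0,"rz":0},{"tx":0,"ty":0,"tz":0,"rx":0,"ry":0,"rz":0},{"tx":0,"ty":0,"tz":0,"rx":0,"ry":0,"rz":0},{"tx":0,"ty":0,"tz":0,"rx":0,"ry":0,"rz":0}]' 0.1 40
python3 -m crank '[{"tx":0,"ty":0,"tz":4,"rx":0,"ry":0,"rz":0},{"tx":0,"ty":0,"tz":10,"rx":0,"ry":0,"rz":0},{"tx":0,"ty":0,"tz":20,"rx":0,"ry":0,"rz":0},{"tx":0,"ty":0,"tz":30,"rx":0,"ry":0,"rz":0},{"tx":0,"ty":0,"tz":45,"rx":0,"ry":0,"rz":0}]'
python3 -m crank '[{"tx":4,"ty":12,"tz":18,"rx":0,"ry":0,"rz":0},{"tx":9,"ty":26,"tz":18,"rx":0,"ry":0,"rz":0},{"tx":14,"ty":42,"tz":18,"rx":0,"ry":0,"rz":0},{"tx":14,"ty":42,"tz":18,"rx":0,"ry":0,"rz":0},{"tx":14,"ty":42,"tz":18,"rx":0,"ry":0,"rz":0}]'
python3 - <<'E'
from h import *
im,cal=look("wrist","w20"); s=bot.observe(); print(s["tcp_pos"],s["ft_force"])
E
```

```text
clock: 16.98
tcp_pos: [537.1, -23.0, 63.3]
tool_rot: [[0.327, 0.945, -0.0], [0.945, -0.327, 0.0], [-0.0, -0.0, -1.0]]
ft_force: [0.6, -0.4, 0.3]
opening: 51.4
clock: 17.4
tcp_pos: [537.6, -23.1, 63.8]
tool_rot: [[0.327, 0.945, 0.001], [0.945, -0.327, -0.0], [0.0, 0.001, -1.0]]
ft_force: [0.7, 0.1, 2.9]
opening: 29.1
clock: 17.82
tcp_pos: [536.8, -22.9, 108.9]
tool_rot: [[0.327, 0.945, -0.001], [0.945, -0.327, 0.0], [-0.0, -0.001, -1.0]]
ft_force: [-1.2, 0.4, -1.2]
opening: 29.1
clock: 18.23
tcp_pos: [551.5, 19.5, 127.4]
tool_rot: [[0.325, 0.946, 0.001], [0.946, -0.325, -0.0], [-0.0, 0.001, -1.0]]
ft_force: [0.5, -0.8, 0.2]
opening: 29.1
[551.23546817  18.99203826 127.04741358] [-0.09268808 -1.1500801  -0.80705676]
```

View pics/w20.png

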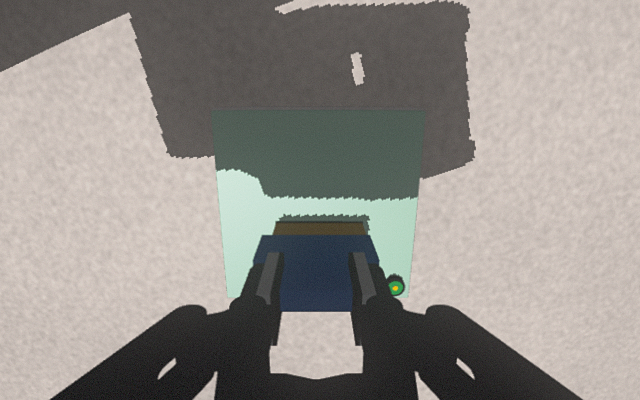

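```bash

python3 -m crank '[{"tx":0.5,"ty":-3,"tz":-15,"rx":0,"ry":0,"rz":0},{"tx":0.5,"ty":-3,"tz":-35,"rx":0,"ry":0,"rz":0},{"tx":0.5,"ty":-3,"tz":-50,"rx":0,"ry":0,"rz":0},{"tx":0.5,"ty":-3,"tz":-59,"rx":0,"ry":0,"rz":0},{"tx":0.5,"ty":-3,"tz":-59,"rx":0,"ry":0,"rz":0}]'
python3 -m crank '[{"tx":0,"ty":0,"tz":0,"rx":0,"ry":0,"rz":0},{"tx":0,"ty":0,"tz":0,"rx":0,"ry":0,"rz":0},{"tx":0,"ty":0,"tz":-1,"rx":0,"ry":0,"rz":0},{"tx":0,"ty":0,"tz":-1,"rx":0,"ry":0,"rz":0}]'

```

```text
clock: 18.7
tcp_pos: [550.2, 15.5, 65.6]
tool_rot: [[0.328, 0.945, -0.004], [0.945, -0.328, 0.001], [-0.001, -0.004, -1.0]]
ft_force: [0.4, 0.2, -1.2]
opening: 28.9
clock: 19.03
tcp_pos: [552.4, 15.9, 67.2]
tool_rot: [[0.327, 0.945, 0.002], [0.945, -0.327, -0.0], [0.0, 0.002, -1.0]]
ft_force: [0.3, 0.1, -0.1]
opening: 29.1
```

```bash

python3 -m crank '[{"tx":0,"ty":0,"tz":-1,"rx":0,"ry":0,"rz":0},{"tx":0,"ty":0,"tz":-2,"rx":0,"ry":0,"rz":0},{"tx":0,"ty":0,"tz":-2.7,"rx":0,"ry":0,"rz":0},{"tx":0,"ty":0,"tz":-2.7,"rx":0,"ry":0,"rz":0}]'
python3 -m crank '[{"tx":0,"ty":0,"tz":-0.8,"rx":0,"ry":0,"rz":0},{"tx":0,"ty":0,"tz":-0.8,"rx":0,"ry":0,"rz":0}]'

```

```text
clock: 19.37
tcp_pos: [551.9, 16.0, 63.8]
tool_rot: [[0.327, 0.945, 0.0], [0.945, -0.327, -0.0], [0.0, 0.0, -1.0]]
ft_force: [-0.9, -0.4, 0.4]
opening: 28.9
clock: 19.53
tcp_pos: [551.9, 16.1, 63.8]
tool_rot: [[0.327, 0.945, 0.0], [0.945, -0.327, -0.0], [0.0, 0.0, -1.0]]
ft_force: [-1.1, 0.9, 5.8]
opening: 29.1
```

```bash

python3 -m crank '[{"tx":-0.3,"ty":-0.9,"tz":0.7,"rx":0,"ry":0,"rz":0},{"tx":-0.6,"ty":-1.9,"tz":0.7,"rx":0,"ry":0,"rz":0},{"tx":-0.8,"ty":-2.4,"tz":0.7,"rx":0,"ry":0,"rz":0},{"tx":-0.8,"ty":-2.4,"tz":0.7,"rx":0,"ry":0,"rz":0}]'
python3 -m crank '[{"tx":-0.1,"ty":-0.4,"tz":0,"rx":0,"ry":0,"rz":0},{"tx":-0.1,"ty":-0.4,"tz":0,"rx":0,"ry":0,"rz":0}]'
python3 - <<'E'
from h import *
im,cal=look("wrist","w21"); s=bot.observe(); print(s["tcp_pos"],s["ft_force"])
cv2.imwrite("pics/w21z.png",np.clip(cv2.resize(im[200:400,190:450,::-1],None,fx=3,fy=3,interpolation=cv2.INTER_NEAREST)*1.2,0,255).astype(np.uint8))
E
```

```text
clock: 19.87
tcp_pos: [551.3, 13.8, 63.8]
tool_rot: [[0.327, 0.945, 0.001], [0.945, -0.327, 0.0], [0.001, 0.001, -1.0]]
ft_force: [-0.7, 1.7, 2.1]
opening: 29.2
clock: 20.03
tcp_pos: [551.2, 13.4, 63.8]
tool_rot: [[0.327, 0.945, 0.001], [0.945, -0.327, 0.0], [0.001, 0.001, -1.0]]
ft_force: [0.4, 2.7, 3.7]
opening: 28.9
[551.24768253  13.36843409  63.81432197] [0.40717635 1.90665767 3.70503539]
```

View pics/w21z.png

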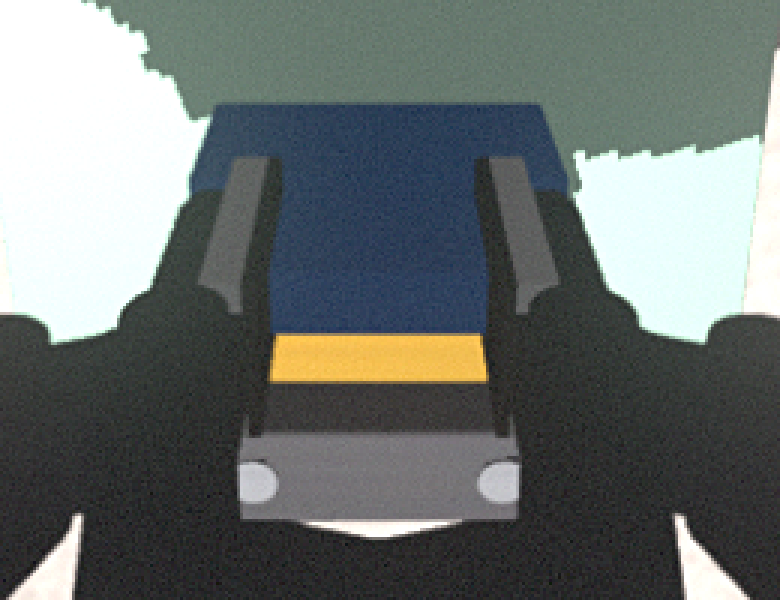

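```bash

python3 -m crank '[{"tx":0.1,"ty":0.2,"tz":0.6,"rx":0,"ry":0,"rz":0},{"tx":0.1,"ty":0.2,"tz":0.6,"rx":0,"ry":0,"rz":0}]'
python3 -m crank '[{"tx":0,"ty":0,"tz":0,"rx":0,"ry":0,"rz":0},{"tx":0,"ty":0,"tz":0,"rx":0,"ry":0,"rz":0},{"tx":0,"ty":0,"tz":0,"rx":0,"ry":0,"rz":0},{"tx":0,"ty":0,"tz":0,"rx":0,"ry":0,"rz":0}]' 0.6
python3 -m crank '[{"tx":0,"ty":0,"tz":20,"rx":0,"ry":0,"rz":0},{"tx":0,"ty":0,"tz":60,"rx":0,"ry":0,"rz":0},{"tx":0,"ty":0,"tz":95,"rx":0,"ry":0,"rz":0},{"tx":0,"ty":0,"tz":100,"rx":0,"ry":0,"rz":0},{"tx":0,"ty":0,"tz":100,"rx":0,"ry":0,"rz":0}]'
python3 - <<'E'
from h import *
im,cal=look("wrist","w22"); s=bot.observe(); print(s["tcp_pos"],s["ft_force"])
cv2.imwrite("pics/w22z.png",np.clip(cv2.resize(im[130:330,190:450,::-1],None,fx=3,fy=3,interpolation=cv2.INTER_NEAREST)*1.2,0,255).astype(np.uint8))
E
```

```text
clock: 20.25
tcp_pos: [550.6, 13.1, 63.8]
tool_rot: [[0.326, 0.945, -0.001], [0.945, -0.326, -0.0], [-0.001, -0.001, -1.0]]
ft_force: [0.1, 0.3, 0.8]
opening: 29.4
clock: 20.58
tcp_pos: [550.9, 13.3, 64.1]
tool_rot: [[0.327, 0.945, -0.0], [0.945, -0.327, -0.0], [-0.0, -0.0, -1.0]]
ft_force: [0.0, 0.3, -0.1]
opening: 51.2
clock: 21.0
tcp_pos: [552.9, 13.1, 167.0]
tool_rot: [[0.327, 0.945, 0.006], [0.945, -0.327, -0.001], [0.001, 0.006, -1.0]]
ft_force: [0.4, 0.0, -0.4]
opening: 51.3
[551.40355238  13.3133018  165.04861146] [ 0.06460725  0.12425815 -0.3332515 ]
```

View pics/w22z.png

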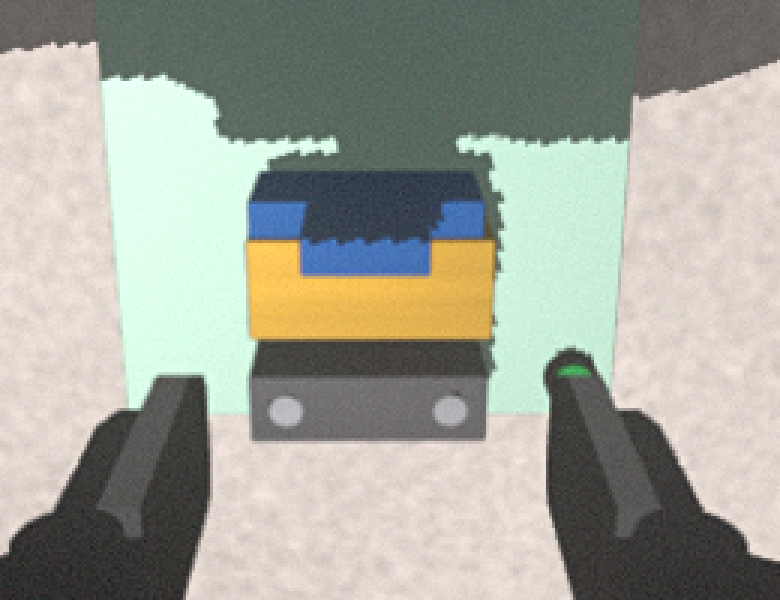

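```bash

python3 - <<'E'
from h import *
im,cal=look("wrist"); 
z=lambda pts:np.array([(x/3-0.5+190,y/3-0.5+130) for x,y in pts])
t=-0.3312; B=np.array([[np.cos(t),-np.sin(t)],[np.sin(t),np.cos(t)]])
rail=np.array([531.6,-38.6])
for n,p,h in [("barAback",[(251,339),(491,339)],60),("barAfront",[(247,241),(494,241)],60),("rail",[(251,377),(486,377)],60),("spfront",[(248,202),(484,202)],60)]:
    print(n,((plane(cal,z(p),h)[:,:2]-rail)@B).round(1).tolist())
E
python3 -m crank '[{"tx":-15,"ty":-35,"tz":5,"rx":0,"ry":0,"rz":0.06},{"tx":-31,"ty":-71,"tz":10,"rx":0,"ry":0,"rz":0.12},{"tx":-47,"ty":-107,"tz":10,"rx":0,"ry":0,"rz":0.18},{"tx":-63,"ty":-143,"tz":10,"rx":0,"ry":0,"rz":0.24},{"tx":-79,"ty":-179,"tz":10,"rx":0,"ry":0,"rz":0.3}]' 1
python3 -m crank '[{"tx":-16,"ty":-36,"tz":0,"rx":0,"ry":0,"rz":0.08},{"tx":-32,"ty":-72,"tz":0,"rx":0,"ry":0,"rz":0.16},{"tx":-48,"ty":-108,"tz":0,"rx":0,"ry":0,"rz":0.24},{"tx":-64,"ty":-144,"tz":0,"rx":0,"ry":0,"rz":0.32},{"tx":-80,"ty":-175,"tz":0,"rx":0,"ry":0,"rz":0.36}]'
python3 -m crank '[{"tx":-12,"ty":-4,"tz":0,"rx":0,"ry":0,"rz":0},{"tx":-12,"ty":-4,"tz":0,"rx":0,"ry":0,"rz":0},{"tx":-12,"ty":-4,"tz":0,"rx":0,"ry":0,"rz":0}]'
python3 bar.py w23
```

```text
barAback [[-32.6, 21.4], [29.9, 21.2]]
barAfront [[-32.6, 48.4], [29.8, 48.3]]
rail [[-33.1, 10.4], [29.0, 10.2]]
spfront [[-31.9, 58.7], [27.0, 58.6]]
clock: 21.52
tcp_pos: [469.8, -166.1, 172.2]
tool_rot: [[0.029, 1.0, -0.004], [1.0, -0.029, 0.002], [0.002, -0.004, -1.0]]
ft_force: [0.6, -0.5, -0.2]
opening: 85.6
clock: 21.93
tcp_pos: [390.1, -341.9, 172.1]
tool_rot: [[-0.323, 0.946, -0.002], [0.946, 0.324, 0.003], [0.004, -0.001, -1.0]]
ft_force: [0.8, -0.5, 0.3]
opening: 85.8
clock: 22.18
tcp_pos: [378.6, -343.3, 172.4]
tool_rot: [[-0.319, 0.948, -0.003], [0.948, 0.319, 0.004], [0.005, -0.001, -1.0]]
ft_force: [-0.5, -0.1, 0.2]
opening: 85.3
[ 379.3 -342.9  172.8] [0.18822207 0.40061471 0.18931343]
[[332.0, 170.0], [332.0, 203.0], [260.0, 203.0], [258.0, 174.0], [264.0, 167.0], [330.0, 167.0]]
[[16.6, 11.7], [-12.5, 12.1], [-12.5, -50.3], [13.2, -50.7], [19.2, -45.4], [19.2, 10.0]]
((359.960693359375, -345.945556640625), (62.93226623535156, 31.72703742980957), 18.644208908081055)
crop 243 152 7.428571428571429
```

View pics/w23.png

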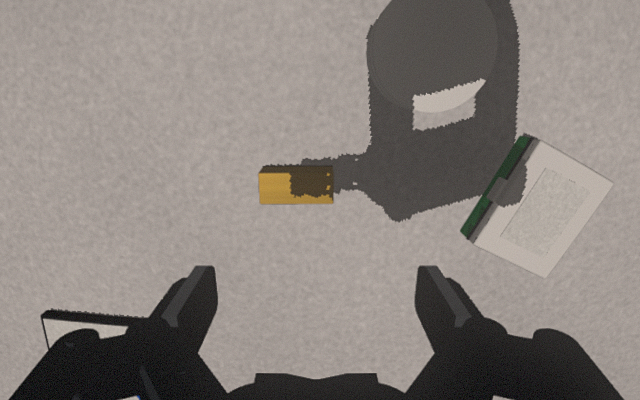

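```bash

python3 -m crank '[{"tx":-17.5,"ty":-5,"tz":-30,"rx":0,"ry":0,"rz":0},{"tx":-17.5,"ty":-5,"tz":-65,"rx":0,"ry":0,"rz":0},{"tx":-17.5,"ty":-5,"tz":-100,"rx":0,"ry":0,"rz":0},{"tx":-17.5,"ty":-5,"tz":-118,"rx":0,"ry":0,"rz":0},{"tx":-17.5,"ty":-5,"tz":-118,"rx":0,"ry":0,"rz":0}]'
python3 -m crank '[{"tx":0,"ty":0,"tz":0,"rx":0,"ry":0,"rz":0},{"tx":0,"ty":0,"tz":0,"rx":0,"ry":0,"rz":0}]'
python3 bar.py w24
```

```text
clock: 22.65
tcp_pos: [361.5, -345.4, 52.5]
tool_rot: [[-0.323, 0.946, -0.005], [0.946, 0.323, 0.008], [0.009, -0.002, -1.0]]
ft_force: [-0.9, -0.7, -0.2]
opening: 85.4
clock: 22.82
tcp_pos: [363.5, -349.2, 56.9]
tool_rot: [[-0.323, 0.946, 0.001], [0.946, 0.323, -0.001], [-0.001, 0.0, -1.0]]
ft_force: [0.4, 0.4, 0.5]
opening: 85.4
[ 363.6 -349.8   57.4] [ 0.49962586 -0.83887416 -0.32978399]
[[367.0, 203.0], [374.0, 221.0], [370.0, 265.0], [256.0, 264.0], [254.0, 220.0], [262.0, 204.0]]
[[25.0, 25.5], [15.0, 29.7], [-10.8, 28.9], [-10.2, -33.7], [15.6, -33.3], [24.4, -28.7]]
((359.45782470703125, -343.7337646484375), (63.33749008178711, 35.79511642456055), 18.857759475708008)
crop 239 188 5.1655629139072845
```

View pics/w24.png

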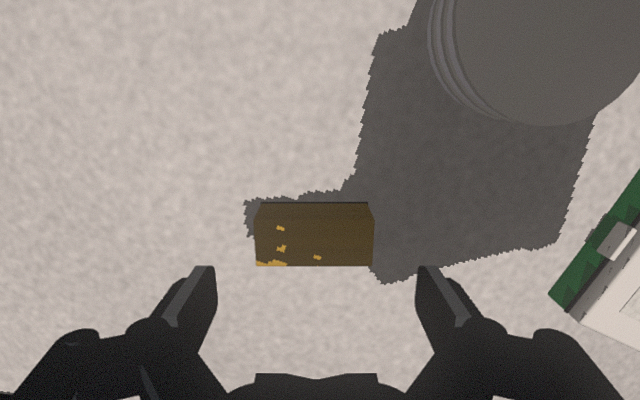

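```bash

python3 -m crank '[{"tx":-1.4,"ty":1.6,"tz":-25,"rx":0,"ry":0,"rz":0},{"tx":-1.4,"ty":1.6,"tz":-43,"rx":0,"ry":0,"rz":0},{"tx":-1.4,"ty":1.6,"tz":-52,"rx":0,"ry":0,"rz":0},{"tx":-1.4,"ty":1.6,"tz":-52,"rx":0,"ry":0,"rz":0},{"tx":-1.4,"ty":1.6,"tz":-52,"rx":0,"ry":0,"rz":0}]'
python3 -m crank '[{"tx":0,"ty":0,"tz":0,"rx":0,"ry":0,"rz":0},{"tx":0,"ty":0,"tz":0,"rx":0,"ry":0,"rz":0},{"tx":0,"ty":0,"tz":0,"rx":0,"ry":0,"rz":0},{"tx":0,"ty":0,"tz":0,"rx":0,"ry":0,"rz":0},{"tx":0,"ty":0,"tz":0,"rx":0,"ry":0,"rz":0}]' 0.5 60
python3 bar.py w25
```

```text
clock: 23.28
tcp_pos: [361.6, -348.4, 4.9]
tool_rot: [[-0.321, 0.947, 0.001], [0.947, 0.321, -0.001], [-0.001, 0.0, -1.0]]
ft_force: [-0.5, 0.2, -0.8]
opening: 85.5
clock: 23.7
tcp_pos: [361.9, -348.7, 5.8]
tool_rot: [[-0.321, 0.947, 0.002], [0.947, 0.321, -0.002], [-0.003, 0.001, -1.0]]
ft_force: [0.2, 1.3, 5.6]
opening: 62.6
[ 361.9 -348.7    5.8] [0.97292042 0.84368978 5.60908907]
[[386.0, 243.0], [398.0, 270.0], [399.0, 295.0], [391.0, 327.0], [239.0, 327.0], [234.0, 269.0], [247.0, 241.0], [378.0, 239.0]]
[[25.4, 25.3], [13.9, 30.8], [2.7, 32.1], [-12.6, 30.0], [-12.6, -32.6], [14.4, -32.6], [26.2, -26.8], [27.0, 22.2]]
((359.262939453125, -342.03411865234375), (64.76254272460938, 39.652244567871094), 18.706281661987305)
crop 219 224 3.979591836734694
```

```bash

python3 -m crank '[{"tx":0,"ty":0,"tz":15,"rx":0,"ry":0,"rz":0},{"tx":0,"ty":0,"tz":50,"rx":0,"ry":0,"rz":0},{"tx":0,"ty":0,"tz":90,"rx":0,"ry":0,"rz":0},{"tx":0,"ty":0,"tz":125,"rx":0,"ry":0,"rz":0},{"tx":14,"ty":28,"tz":130,"rx":0,"ry":0,"rz":-0.04}]'
python3 -m crank '[{"tx":17,"ty":33,"tz":0,"rx":0,"ry":0,"rz":-0.06},{"tx":34,"ty":66,"tz":0,"rx":0,"ry":0,"rz":-0.12},{"tx":51,"ty":99,"tz":0,"rx":0,"ry":0,"rz":-0.18},{"tx":68,"ty":132,"tz":0,"rx":0,"ry":0,"rz":-0.24},{"tx":85,"ty":165,"tz":0,"rx":0,"ry":0,"rz":-0.3}]'
python3 -m crank '[{"tx":17,"ty":33,"tz":0,"rx":0,"ry":0,"rz":-0.06},{"tx":34,"ty":66,"tz":0,"rx":0,"ry":0,"rz":-0.12},{"tx":51,"ty":99,"tz":0,"rx":0,"ry":0,"rz":-0.18},{"tx":68,"ty":132,"tz":0,"rx":0,"ry":0,"rz":-0.24},{"tx":85,"ty":165,"tz":0,"rx":0,"ry":0,"rz":-0.3}]'
python3 -m crank '[{"tx":12,"ty":26,"tz":0,"rx":0,"ry":0,"rz":-0.018},{"tx":12,"ty":26,"tz":0,"rx":0,"ry":0,"rz":-0.018},{"tx":12,"ty":26,"tz":0,"rx":0,"ry":0,"rz":-0.018},{"tx":12,"ty":26,"tz":0,"rx":0,"ry":0,"rz":-0.018}]'
python3 -m crank '[{"tx":0,"ty":0,"tz":0,"rx":0,"ry":0,"rz":0},{"tx":0,"ty":0,"tz":0,"rx":0,"ry":0,"rz":0}]'
```

```text
clock: 24.17
tcp_pos: [377.6, -328.4, 140.2]
tool_rot: [[-0.279, 0.96, 0.009], [0.96, 0.279, -0.016], [-0.018, 0.004, -1.0]]
ft_force: [2.4, -0.7, -4.7]
opening: 62.1
clock: 24.58
tcp_pos: [459.9, -153.0, 134.3]
tool_rot: [[0.016, 1.0, -0.001], [1.0, -0.016, 0.001], [0.0, -0.001, -1.0]]
ft_force: [0.9, -0.0, -5.0]
opening: 62.6
clock: 25.0
tcp_pos: [544.6, 12.1, 134.1]
tool_rot: [[0.31, 0.951, -0.002], [0.951, -0.31, 0.0], [-0.0, -0.002, -1.0]]
ft_force: [0.7, -1.1, -5.6]
opening: 62.5
clock: 25.33
tcp_pos: [555.8, 36.0, 133.8]
tool_rot: [[0.324, 0.946, -0.002], [0.946, -0.324, -0.0], [-0.001, -0.002, -1.0]]
ft_force: [-0.1, -0.2, -5.2]
opening: 62.6
clock: 25.5
tcp_pos: [556.3, 34.8, 134.1]
tool_rot: [[0.327, 0.945, -0.001], [0.945, -0.327, -0.0], [-0.0, -0.001, -1.0]]
ft_force: [-0.6, -0.0, -5.7]
opening: 62.7
```

```bash

python3 -m crank '[{"tx":2,"ty":0,"tz":-30,"rx":0,"ry":0,"rz":0},{"tx":2,"ty":0,"tz":-60,"rx":0,"ry":0,"rz":0},{"tx":2,"ty":0,"tz":-80,"rx":0,"ry":0,"rz":0},{"tx":2,"ty":0,"tz":-88,"rx":0,"ry":0,"rz":0},{"tx":2,"ty":0,"tz":-88,"rx":0,"ry":0,"rz":0}]'
python3 -m crank '[{"tx":0,"ty":0,"tz":0,"rx":0,"ry":0,"rz":0},{"tx":0,"ty":0,"tz":-2,"rx":0,"ry":0,"rz":0},{"tx":0,"ty":0,"tz":-4,"rx":0,"ry":0,"rz":0},{"tx":0,"ty":0,"tz":-4,"rx":0,"ry":0,"rz":0},{"tx":0,"ty":0,"tz":-4,"rx":0,"ry":0,"rz":0}]'
python3 - <<'E'
from h import *
im,cal=look("wrist","w26"); s=bot.observe(); print(s["tcp_pos"],s["ft_force"])
cv2.imwrite("pics/w26z.png",np.clip(cv2.resize(im[230:400,200:440,::-1],None,fx=3.3,fy=3.3,interpolation=cv2.INTER_NEAREST)*1.2,0,255).astype(np.uint8))
E
```

```text
clock: 25.92
tcp_pos: [557.4, 35.2, 44.3]
tool_rot: [[0.327, 0.945, -0.005], [0.945, -0.327, 0.001], [-0.001, -0.005, -1.0]]
ft_force: [-0.4, -0.7, -4.5]
opening: 62.3
clock: 26.33
tcp_pos: [559.6, 36.0, 43.0]
tool_rot: [[0.325, 0.946, 0.001], [0.946, -0.325, -0.0], [0.0, 0.001, -1.0]]
ft_force: [-0.7, -0.1, -5.5]
opening: 62.6
[559.48604648  36.00565866  42.8730148 ] [-0.77401527  0.04612987 -4.62570105]
```

View pics/w26z.png

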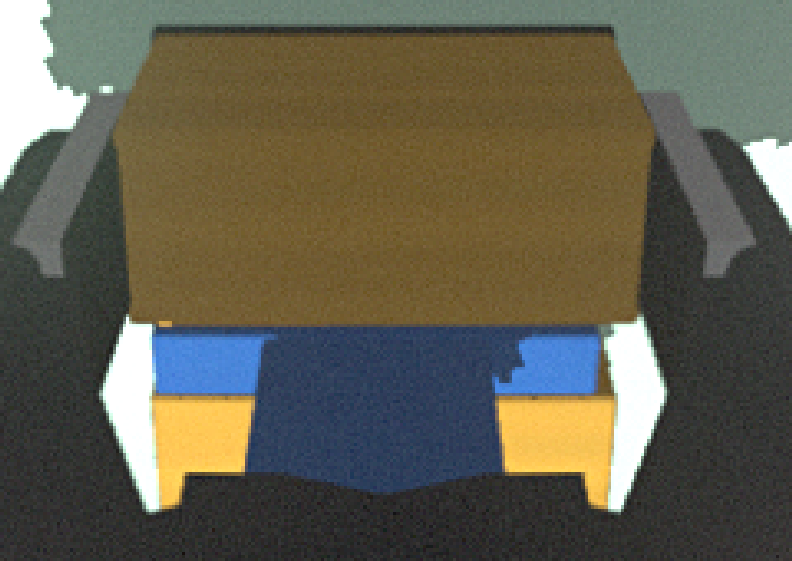

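```bash

python3 -m crank '[{"tx":0,"ty":0,"tz":-2,"rx":0,"ry":0,"rz":0},{"tx":0,"ty":0,"tz":-4,"rx":0,"ry":0,"rz":0},{"tx":0,"ty":0,"tz":-5.5,"rx":0,"ry":0,"rz":0},{"tx":0,"ty":0,"tz":-5.5,"rx":0,"ry":0,"rz":0},{"tx":0,"ty":0,"tz":-5.5,"rx":0,"ry":0,"rz":0}]'
python3 -m crank '[{"tx":0,"ty":0,"tz":-0.6,"rx":0,"ry":0,"rz":0},{"tx":0,"ty":0,"tz":-1.2,"rx":0,"ry":0,"rz":0},{"tx":0,"ty":0,"tz":-1.2,"rx":0,"ry":0,"rz":0}]'
```

```text
clock: 26.8
tcp_pos: [558.9, 36.0, 36.5]
tool_rot: [[0.325, 0.946, -0.001], [0.946, -0.325, 0.0], [-0.0, -0.001, -1.0]]
ft_force: [-0.2, 0.3, -5.4]
opening: 62.4
clock: 27.05
tcp_pos: [559.2, 36.0, 35.9]
tool_rot: [[0.325, 0.946, 0.0], [0.946, -0.325, -0.0], [0.0, 0.0, -1.0]]
ft_force: [-1.2, 0.6, -1.1]
opening: 62.8
```

```bash

python3 -m crank '[{"tx":-0.6,"ty":-1.8,"tz":0.3,"rx":0,"ry":0,"rz":0},{"tx":-1.2,"ty":-3.6,"tz":0.3,"rx":0,"ry":0,"rz":0},{"tx":-1.7,"ty":-5,"tz":0.3,"rx":0,"ry":0,"rz":0},{"tx":-1.7,"ty":-5,"tz":0.3,"rx":0,"ry":0,"rz":0}]'
python3 -m crank '[{"tx":-0.2,"ty":-0.6,"tz":0,"rx":0,"ry":0,"rz":0},{"tx":-0.2,"ty":-0.6,"tz":0,"rx":0,"ry":0,"rz":0}]'
python3 -m crank '[{"tx":-0.2,"ty":-0.6,"tz":0,"rx":0,"ry":0,"rz":0},{"tx":-0.2,"ty":-0.6,"tz":0,"rx":0,"ry":0,"rz":0}]'
python3 - <<'E'
from h import *
im,cal=look("wrist","w27"); s=bot.observe(); print(s["tcp_pos"],s["ft_force"])
cv2.imwrite("pics/w27z.png",np.clip(cv2.resize(im[230:400,200:440,::-1],None,fx=3.3,fy=3.3,interpolation=cv2.INTER_NEAREST)*1.2,0,255).astype(np.uint8))
E
```

```text
clock: 27.38
tcp_pos: [557.7, 30.7, 35.9]
tool_rot: [[0.325, 0.946, 0.001], [0.946, -0.325, -0.0], [0.0, 0.001, -1.0]]
ft_force: [-0.1, 0.8, -2.1]
opening: 62.8
clock: 27.55
tcp_pos: [557.5, 30.2, 35.9]
tool_rot: [[0.325, 0.946, 0.001], [0.946, -0.325, -0.0], [0.0, 0.001, -1.0]]
ft_force: [0.7, 1.0, -2.5]
opening: 62.5
clock: 27.72
tcp_pos: [557.3, 29.7, 35.9]
tool_rot: [[0.325, 0.946, 0.001], [0.946, -0.325, -0.0], [0.0, 0.001, -1.0]]
ft_force: [0.7, 1.3, -2.7]
opening: 62.8
[557.30649233  29.78828244  35.91102067] [ 0.54946256  1.19507128 -3.05533427]
```

View pics/w27z.png

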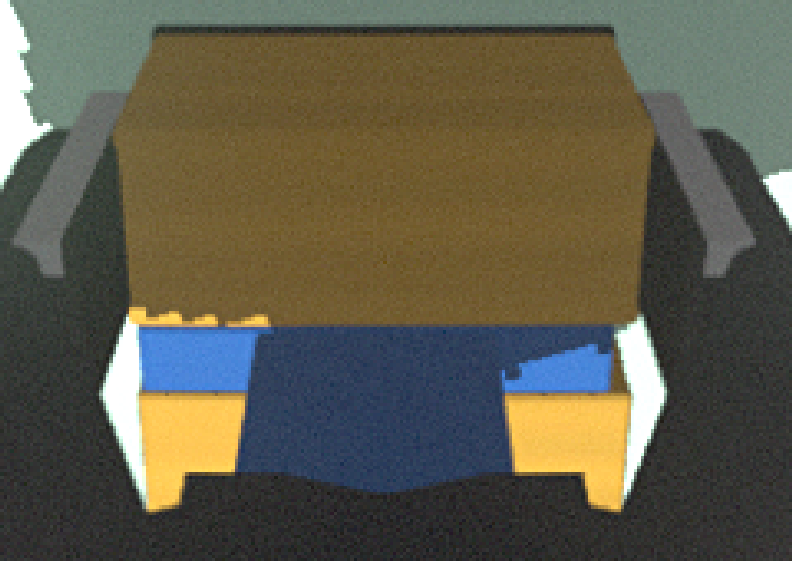

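```bash

python3 -m crank '[{"tx":-0.15,"ty":-0.4,"tz":0,"rx":0,"ry":0,"rz":0},{"tx":-0.15,"ty":-0.4,"tz":0,"rx":0,"ry":0,"rz":0}]'
python3 -m crank '[{"tx":-0.1,"ty":-0.3,"tz":0,"rx":0,"ry":0,"rz":0},{"tx":-0.1,"ty":-0.3,"tz":0,"rx":0,"ry":0,"rz":0}]'
```

```text
clock: 27.93
tcp_pos: [557.2, 29.4, 35.9]
tool_rot: [[0.325, 0.946, 0.001], [0.946, -0.325, 0.0], [0.0, 0.001, -1.0]]
ft_force: [1.3, 1.9, -1.9]
opening: 62.7
clock: 28.1
tcp_pos: [557.1, 29.4, 35.9]
tool_rot: [[0.325, 0.946, 0.001], [0.946, -0.325, 0.0], [0.001, 0.001, -1.0]]
ft_force: [1.3, 3.1, -2.2]
opening: 62.6
```

```bash

python3 -m crank '[{"tx":0,"ty":-0.2,"tz":0,"rx":0,"ry":0,"rz":0},{"tx":0,"ty":-0.2,"tz":0,"rx":0,"ry":0,"rz":0}]'
python3 - <<'E'
from h import *
im,cal=look("wrist","w28"); s=bot.observe(); print(s["tcp_pos"],s["ft_force"])
cv2.imwrite("pics/w28z.png",np.clip(cv2.resize(im[310:380,200:440,::-1],None,fx=3.3,fy=6.6,interpolation=cv2.INTER_NEAREST)*1.6,0,255).astype(np.uint8))
E
```

```text
clock: 28.27
tcp_pos: [557.0, 29.3, 35.9]
tool_rot: [[0.325, 0.946, 0.001], [0.946, -0.325, 0.0], [0.001, 0.0, -1.0]]
ft_force: [1.9, 5.0, -1.1]
opening: 62.5
[557.0478141   29.23607685  35.91100724] [ 1.7153366   4.46800453 -2.65407564]
```

View pics/w28z.png

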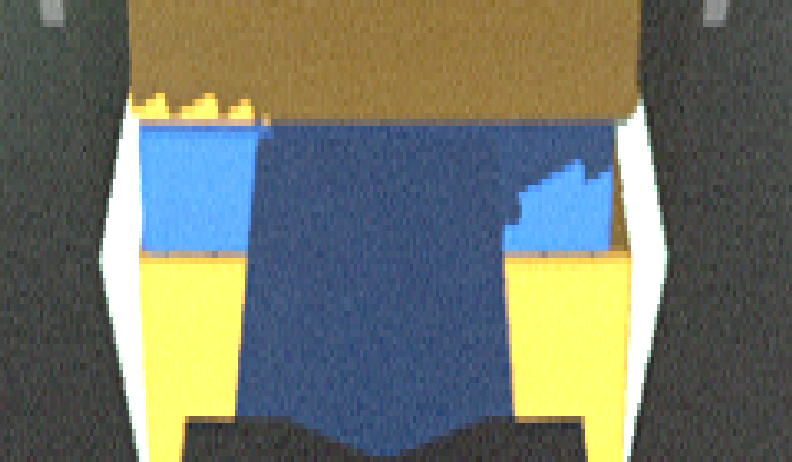

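```bash

python3 -m crank '[{"tx":0.1,"ty":0.5,"tz":-0.2,"rx":0,"ry":0,"rz":0},{"tx":0.1,"ty":0.5,"tz":-0.2,"rx":0,"ry":0,"rz":0}]'
python3 -m crank '[{"tx":0,"ty":0,"tz":0,"rx":0,"ry":0,"rz":0},{"tx":0,"ty":0,"tz":0,"rx":0,"ry":0,"rz":0},{"tx":0,"ty":0,"tz":0,"rx":0,"ry":0,"rz":0},{"tx":0,"ty":0,"tz":0,"rx":0,"ry":0,"rz":0}]' 1
python3 -m crank '[{"tx":0,"ty":0,"tz":10,"rx":0,"ry":0,"rz":0},{"tx":0,"ty":0,"tz":40,"rx":0,"ry":0,"rz":0},{"tx":0,"ty":0,"tz":75,"rx":0,"ry":0,"rz":0},{"tx":-5,"ty":-16,"tz":85,"rx":0,"ry":0,"rz":0},{"tx":-5,"ty":-16,"tz":85,"rx":0,"ry":0,"rz":0}]'
python3 -m crank '[{"tx":0,"ty":0,"tz":0,"rx":0,"ry":0,"rz":0},{"tx":0,"ty":0,"tz":0,"rx":0,"ry":0,"rz":0},{"tx":0,"ty":0,"tz":0,"rx":0,"ry":0,"rz":0}]' 0.6
python3 - <<'E'
from h import *
im,cal=look("wrist","w29"); s=bot.observe(); print(s["tcp_pos"],s["ft_force"])
cv2.imwrite("pics/w29z.png",np.clip(cv2.resize(im[130:330,190:450,::-1],None,fx=3,fy=3,interpolation=cv2.INTER_NEAREST)*1.2,0,255).astype(np.uint8))
E
```

```text
clock: 28.48
tcp_pos: [557.1, 29.3, 35.9]
tool_rot: [[0.325, 0.946, 0.0], [0.946, -0.325, -0.0], [-0.0, 0.001, -1.0]]
ft_force: [1.0, 2.9, 0.5]
opening: 63.0
clock: 28.82
tcp_pos: [556.6, 29.0, 35.6]
tool_rot: [[0.325, 0.946, -0.001], [0.946, -0.325, -0.0], [-0.0, -0.0, -1.0]]
ft_force: [0.5, -0.2, -0.1]
opening: 85.7
clock: 29.23
tcp_pos: [553.8, 11.6, 124.4]
tool_rot: [[0.326, 0.946, 0.007], [0.946, -0.325, -0.002], [0.0, 0.007, -1.0]]
ft_force: [-0.4, -0.4, -0.3]
opening: 85.6
clock: 29.48
tcp_pos: [550.9, 13.9, 119.6]
tool_rot: [[0.325, 0.946, -0.003], [0.946, -0.325, 0.001], [-0.0, -0.003, -1.0]]
ft_force: [-0.5, 0.1, 0.3]
opening: 52.4
[551.00144644  13.92035375 119.42128002] [ 0.25276537  0.10442695 -0.25952991]
```

View pics/w29z.png

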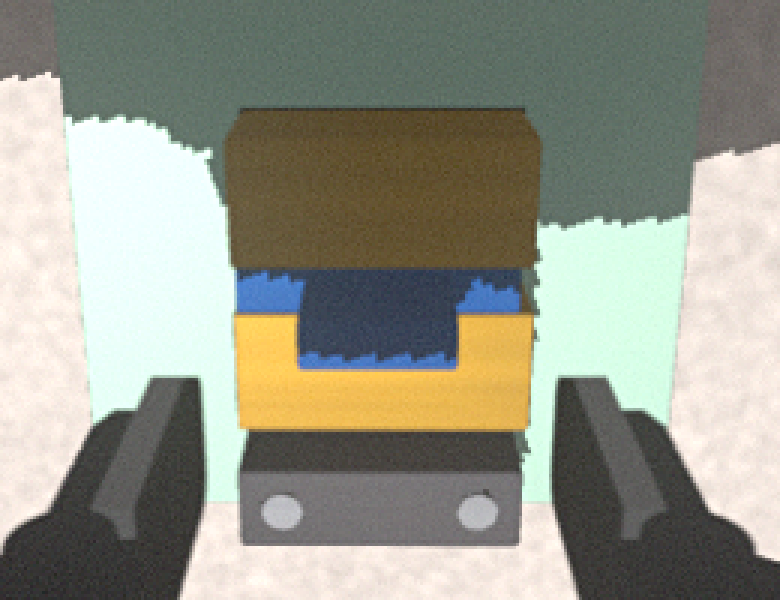

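```bash

python3 -m crank '[{"tx":0,"ty":-1,"tz":-20,"rx":0,"ry":0,"rz":0},{"tx":0,"ty":-1,"tz":-40,"rx":0,"ry":0,"rz":0},{"tx":0,"ty":-1,"tz":-52,"rx":0,"ry":0,"rz":0},{"tx":0,"ty":-1,"tz":-56,"rx":0,"ry":0,"rz":0},{"tx":0,"ty":-1,"tz":-56,"rx":0,"ry":0,"rz":0}]'
python3 -m crank '[{"tx":0,"ty":0,"tz":0,"rx":0,"ry":0,"rz":0},{"tx":0,"ty":0,"tz":0,"rx":0,"ry":0,"rz":0},{"tx":0,"ty":0,"tz":0,"rx":0,"ry":0,"rz":0}]'
```

```text
clock: 29.95
tcp_pos: [550.5, 12.9, 62.7]
tool_rot: [[0.325, 0.946, -0.004], [0.946, -0.325, 0.001], [-0.001, -0.004, -1.0]]
ft_force: [-1.3, 0.2, 0.0]
opening: 51.5
clock: 30.2
tcp_pos: [552.5, 12.4, 65.4]
tool_rot: [[0.325, 0.946, 0.002], [0.946, -0.325, -0.0], [0.0, 0.002, -1.0]]
ft_force: [-0.6, -0.6, 0.3]
opening: 51.4
```

```bash

python3 -m crank '[{"tx":-1,"ty":0.3,"tz":-1.5,"rx":0,"ry":0,"rz":0},{"tx":-1,"ty":0.3,"tz":-1.5,"rx":0,"ry":0,"rz":0},{"tx":-1,"ty":0.3,"tz":-1.5,"rx":0,"ry":0,"rz":0}]'
python3 -m crank '[{"tx":0,"ty":0,"tz":0,"rx":0,"ry":0,"rz":0},{"tx":0,"ty":0,"tz":0,"rx":0,"ry":0,"rz":0},{"tx":0,"ty":0,"tz":0,"rx":0,"ry":0,"rz":0},{"tx":0,"ty":0,"tz":0,"rx":0,"ry":0,"rz":0},{"tx":0,"ty":0,"tz":0,"rx":0,"ry":0,"rz":0}]' 0.1 40
python3 -m crank '[{"tx":0,"ty":0,"tz":3,"rx":0,"ry":0,"rz":0},{"tx":0,"ty":0,"tz":8,"rx":0,"ry":0,"rz":0},{"tx":0,"ty":0,"tz":16,"rx":0,"ry":0,"rz":0},{"tx":0,"ty":0,"tz":30,"rx":0,"ry":0,"rz":0},{"tx":0,"ty":0,"tz":50,"rx":0,"ry":0,"rz":0}]'
python3 -m crank '[{"tx":0,"ty":0,"tz":30,"rx":0,"ry":0,"rz":0},{"tx":0,"ty":-20,"tz":50,"rx":0,"ry":0,"rz":0},{"tx":-5,"ty":-20,"tz":50,"rx":0,"ry":0,"rz":0},{"tx":-5,"ty":-20,"tz":50,"rx":0,"ry":0,"rz":0}]'
python3 - <<'E'
from h import *
im,cal=look("wrist","w30"); s=bot.observe(); print(s["tcp_pos"],s["ft_force"])
im,cal=look("top","t30")
cv2.imwrite("pics/t30z.png",cv2.resize(im[140:260,210:410,::-1],None,fx=4,fy=4,interpolation=cv2.INTER_CUBIC))
E
```

```text
clock: 30.45
tcp_pos: [550.9, 12.7, 63.4]
tool_rot: [[0.325, 0.946, 0.0], [0.946, -0.325, -0.0], [0.0, 0.0, -1.0]]
ft_force: [-0.5, 0.6, 0.2]
opening: 50.8
clock: 30.87
tcp_pos: [551.0, 12.7, 63.4]
tool_rot: [[0.325, 0.946, 0.0], [0.946, -0.325, -0.0], [0.0, 0.0, -1.0]]
ft_force: [-1.1, -0.7, 4.2]
opening: 28.8
clock: 31.28
tcp_pos: [549.7, 12.9, 112.8]
tool_rot: [[0.325, 0.946, -0.003], [0.946, -0.325, 0.001], [-0.001, -0.003, -1.0]]
ft_force: [-1.3, -0.4, -0.1]
opening: 29.1
clock: 31.62
tcp_pos: [545.6, -7.8, 164.5]
tool_rot: [[0.326, 0.945, 0.002], [0.945, -0.326, -0.0], [0.0, 0.002, -1.0]]
ft_force: [0.0, 0.2, -0.7]
opening: 29.1
[544.81207551  -7.14754325 163.28402252] [-0.46410681  0.03768671 -1.75564372]
```

View pics/w30.png

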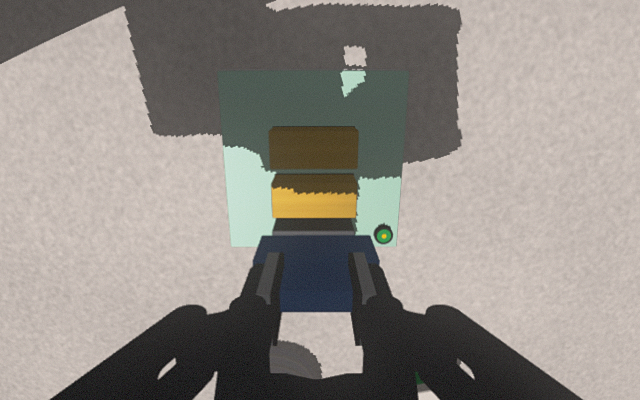

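View pics/t30z.png

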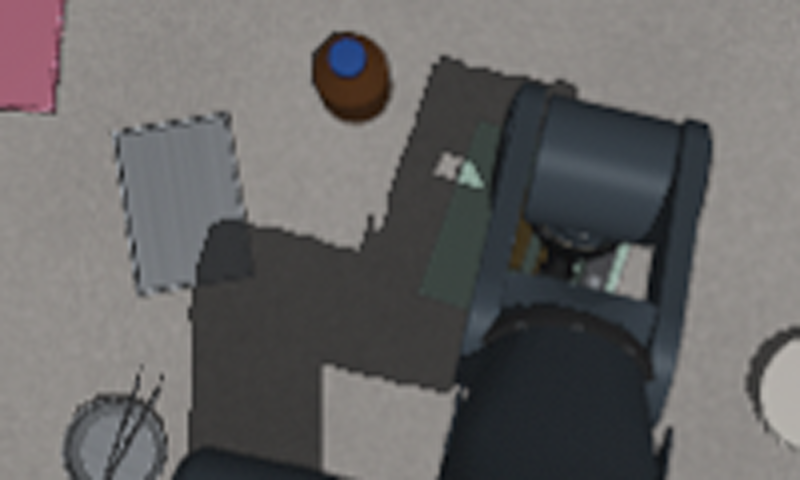

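```bash
python3 - <<'E'
import cv2
im=cv2.imread("pics/w30.png")
cv2.imwrite("pics/w30z.png",cv2.resize(im[115:245,250:380],None,fx=6,fy=4.6,interpolation=cv2.INTER_NEAREST))
E
```

```text
(no output)
```

View pics/w30z.png

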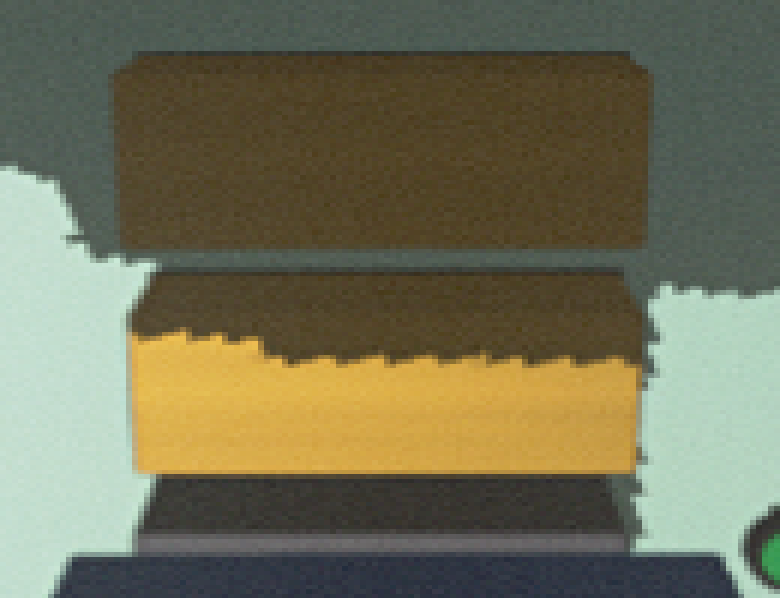

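```bash
python3 - <<'E'
from h import *
im,cal=look("wrist"); 
z=lambda pts:np.array([(x/6-0.5+250,y/4.6-0.5+115) for x,y in pts])
t=-0.3312; B=np.array([[np.cos(t),-np.sin(t)],[np.sin(t),np.cos(t)]])
rail=np.array([531.6,-38.6])
for n,p,h in [("rail",[(140,533),(630,533)],60),("Aback",[(135,472),(636,472)],60),("Afront",[(128,318),(643,318)],60),("Bback",[(120,248),(646,248)],60),("Bfront",[(112,72),(650,72)],60)]:
    print(n,((plane(cal,z(p),h)[:,:2]-rail)@B).round(1).tolist())
E
```

```text
rail [[-32.6, 11.2], [29.9, 11.3]]
Aback [[-32.8, 22.0], [30.3, 22.1]]
Afront [[-32.6, 48.2], [30.2, 48.2]]
Bback [[-33.2, 59.5], [30.2, 59.6]]
Bfront [[-33.1, 86.8], [29.7, 86.9]]
```

```bash

python3 -m crank '[{"tx":4,"ty":38,"tz":0,"rx":0,"ry":0,"rz":0.11},{"tx":8,"ty":76,"tz":0,"rx":0,"ry":0,"rz":0.22},{"tx":12,"ty":114,"tz":0,"rx":0,"ry":0,"rz":0.33},{"tx":16,"ty":152,"tz":0,"rx":0,"ry":0,"rz":0.44},{"tx":20,"ty":190,"tz":0,"rx":0,"ry":0,"rz":0.55}]'
python3 -m crank '[{"tx":4,"ty":38,"tz":-20,"rx":0,"ry":0,"rz":0.11},{"tx":8,"ty":76,"tz":-40,"rx":0,"ry":0,"rz":0.22},{"tx":12,"ty":108,"tz":-60,"rx":0,"ry":0,"rz":0.33},{"tx":12,"ty":113,"tz":-65,"rx":0,"ry":0,"rz":0.38},{"tx":12,"ty":113,"tz":-65,"rx":0,"ry":0,"rz":0.38}]'
python3 -m crank '[{"tx":0,"ty":0,"tz":0,"rx":0,"ry":0,"rz":0},{"tx":0,"ty":0,"tz":0,"rx":0,"ry":0,"rz":0}]'
python3 - <<'E'
from h import *
im,cal=look("wrist","w31"); s=bot.observe(); print(s["tcp_pos"],s["ft_force"])
E
```

```text
clock: 32.18
tcp_pos: [564.6, 184.8, 161.4]
tool_rot: [[-0.223, 0.975, -0.004], [0.975, 0.223, -0.0], [0.001, -0.003, -1.0]]
ft_force: [0.1, -0.6, -0.9]
opening: 29.1
clock: 32.6
tcp_pos: [574.6, 298.3, 93.6]
tool_rot: [[-0.568, 0.823, -0.007], [0.823, 0.568, -0.002], [0.003, -0.007, -1.0]]
ft_force: [0.2, -1.1, -1.2]
opening: 28.8
clock: 32.77
tcp_pos: [577.5, 295.0, 97.7]
tool_rot: [[-0.562, 0.827, -0.001], [0.827, 0.562, -0.001], [0.0, -0.001, -1.0]]
ft_force: [-0.3, 0.2, -1.1]
opening: 29.1
[578.05506351 294.7128923   98.36134015] [-0.89561584 -0.04392392 -1.19221585]
```

View pics/w31.png

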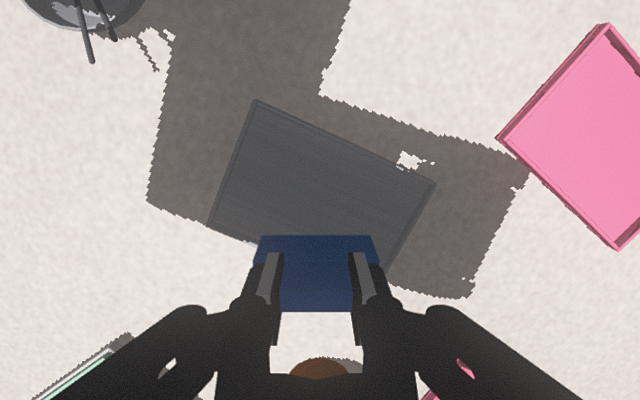

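```bash

python3 -m crank '[{"tx":-2,"ty":9,"tz":-15,"rx":0,"ry":0,"rz":0},{"tx":-2,"ty":9,"tz":-32,"rx":0,"ry":0,"rz":0},{"tx":-2,"ty":9,"tz":-48,"rx":0,"ry":0,"rz":0},{"tx":-2,"ty":9,"tz":-57,"rx":0,"ry":0,"rz":0},{"tx":-2,"ty":9,"tz":-57,"rx":0,"ry":0,"rz":0}]'
python3 -m crank '[{"tx":0,"ty":0,"tz":0,"rx":0,"ry":0,"rz":0},{"tx":0,"ty":0,"tz":-1,"rx":0,"ry":0,"rz":0},{"tx":0,"ty":0,"tz":-2,"rx":0,"ry":0,"rz":0},{"tx":0,"ty":0,"tz":-2,"rx":0,"ry":0,"rz":0}]'
```

```text
clock: 33.23
tcp_pos: [574.2, 303.7, 38.7]
tool_rot: [[-0.563, 0.827, -0.004], [0.827, 0.563, -0.001], [0.001, -0.004, -1.0]]
ft_force: [-0.6, 0.3, -0.2]
opening: 29.1
clock: 33.57
tcp_pos: [576.4, 304.8, 39.9]
tool_rot: [[-0.564, 0.826, 0.002], [0.826, 0.564, 0.001], [-0.0, 0.002, -1.0]]
ft_force: [-0.1, -0.5, -0.3]
opening: 28.9
```

```bash

python3 -m crank '[{"tx":0,"ty":0,"tz":-1.5,"rx":0,"ry":0,"rz":0},{"tx":0,"ty":0,"tz":-3,"rx":0,"ry":0,"rz":0},{"tx":0,"ty":0,"tz":-3,"rx":0,"ry":0,"rz":0}]'
python3 -m crank '[{"tx":0,"ty":0,"tz":-0.6,"rx":0,"ry":0,"rz":0},{"tx":0,"ty":0,"tz":-0.6,"rx":0,"ry":0,"rz":0}]'
```

```text
clock: 33.82
tcp_pos: [576.2, 304.8, 36.4]
tool_rot: [[-0.564, 0.826, 0.001], [0.826, 0.564, 0.0], [-0.0, 0.001, -1.0]]
ft_force: [-0.7, -0.1, 1.4]
opening: 29.5
clock: 33.98
tcp_pos: [576.2, 304.8, 36.4]
tool_rot: [[-0.564, 0.826, 0.001], [0.826, 0.564, 0.0], [-0.0, 0.001, -1.0]]
ft_force: [-0.8, -0.5, 4.7]
opening: 29.0
```

Spacer is on the tray floor; release and retreat.

```bash

python3 -m crank '[{"tx":0,"ty":0,"tz":0.5,"rx":0,"ry":0,"rz":0},{"tx":0,"ty":0,"tz":0.5,"rx":0,"ry":0,"rz":0},{"tx":0,"ty":0,"tz":0.5,"rx":0,"ry":0,"rz":0},{"tx":0,"ty":0,"tz":0.5,"rx":0,"ry":0,"rz":0},{"tx":0,"ty":0,"tz":0.5,"rx":0,"ry":0,"rz":0}]' 0.7
python3 -m crank '[{"tx":0,"ty":0,"tz":15,"rx":0,"ry":0,"rz":0},{"tx":0,"ty":0,"tz":50,"rx":0,"ry":0,"rz":0},{"tx":0,"ty":0,"tz":85,"rx":0,"ry":0,"rz":0},{"tx":0,"ty":0,"tz":120,"rx":0,"ry":0,"rz":0},{"tx":0,"ty":0,"tz":150,"rx":0,"ry":0,"rz":0}]'
python3 -m crank '[{"tx":0,"ty":0,"tz":0,"rx":0,"ry":0,"rz":0},{"tx":0,"ty":0,"tz":0,"rx":0,"ry":0,"rz":0}]'
python3 - <<'E'
from h import *
im,cal=look("wrist","w32"); s=bot.observe(); print(s["tcp_pos"],s["ft_force"])
im,cal=look("top","t32")
cv2.imwrite("pics/t32z.png",cv2.resize(im[130:280,210:470,::-1],None,fx=3,fy=3,interpolation=cv2.INTER_CUBIC))
im,cal=look("scene","s32")
cv2.imwrite("pics/s32z.png",cv2.resize(im[130:300,220:420,::-1],None,fx=3.4,fy=3.4,interpolation=cv2.INTER_CUBIC))
E
```

```text
clock: 34.4
tcp_pos: [575.8, 304.6, 35.7]
tool_rot: [[-0.564, 0.826, -0.0], [0.826, 0.564, -0.0], [0.0, -0.0, -1.0]]
ft_force: [1.2, 0.1, 0.2]
opening: 59.6
clock: 34.82
tcp_pos: [576.1, 304.8, 188.2]
tool_rot: [[-0.564, 0.826, 0.001], [0.826, 0.564, 0.0], [-0.0, 0.001, -1.0]]
ft_force: [0.3, 0.7, -0.4]
opening: 59.9
clock: 34.98
tcp_pos: [577.2, 305.1, 188.5]
tool_rot: [[-0.564, 0.826, 0.005], [0.826, 0.564, 0.002], [-0.001, 0.005, -1.0]]
ft_force: [-0.7, 0.0, -1.1]
opening: 59.7
[575.74214214 304.66292746 186.42153129] [-0.00901711 -0.67295066  0.03068551]
```

View pics/w32.png

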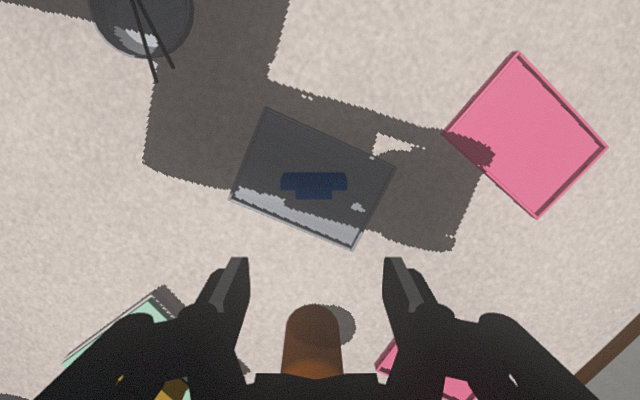

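View pics/t32z.png

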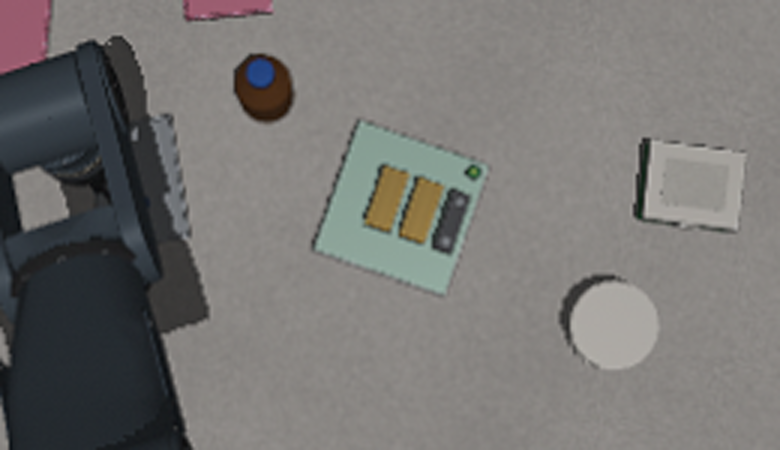

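View pics/s32z.png

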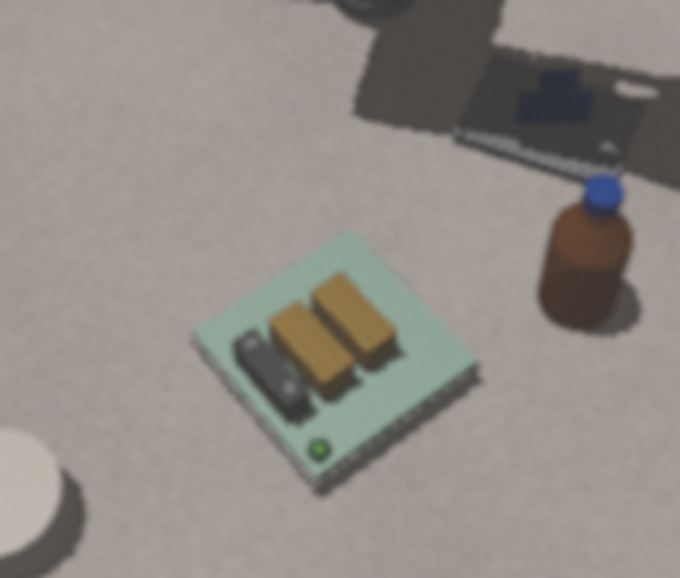

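```bash
python3 -c "
from bench import bot
print(bot.hand_in())"
```

```text
the job is handed in; nothing more can be done
None
```

I laid both brass bars on the glass, set each lane by pushing the bar up against the spacer, and handed the job in at about 35 s of the 72 s allowed. The hand-in reports no verdict, so these are my own last checks.

| Check | Measured | Wanted |
|---|---|---|
| First bar, y from the rail | about 33.9 mm | 32 to 36 mm |
| Distance between bar centres | about 38.1 mm | 36 to 40.2 mm |
| Bar ends against the rail ends | within about 1 mm | within 5 mm |
| Parallel to the rail | no visible slope | below 0.04 rad |

- **Where the numbers come from:** I took them from a wrist picture after lifting the spacer out of the second lane. I did not measure again after putting the spacer away, but the final overview pictures show the bars still in place.
- **Small disagreement:** measured edge to edge, the lanes came out at 10.8 and 11.3 mm instead of 10. In that picture the visible bar faces also measured short (26 to 27 mm instead of 28), so I put this down to blurred edges, where one pixel is about 1 mm. The distance between centres supports that.
- **Contact forces:** the last push on each bar reached about 5 to 7 N, and both bars were lowered slowly until they touched the glass.
- **Spacer and surroundings:** the final pictures show the spacer standing in its steel tray. The bottle, dish, slide box and Petri dishes look undisturbed (judged by eye, positions not measured), and the gripper is clear of everything.

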